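# Stack a tile on a separator sheet and close the cradle

## Robot

A 7-joint arm with a two-finger parallel gripper is mounted at the origin on the work surface. World frame = base frame: x ahead of the robot, y to its left, z up, the work surface at z = 0. Lengths are in m, angles in rad, forces in N, time in s.
With the tool pointing down it reaches from about 0.425 to 0.95 m from the base axis. Payload 4.7 kg.
Tool frame: the origin (TCP) lies midway between the tips of the shut fingers; the grasp point (between the pads) lies 19 mm behind it (robot.pinch_z is the distance from the TCP to the grasp point, in m); z points along the fingers, y is the line along which they close (so a half turn about z gives the same grasp; the last joint's range is limited). The gripper opens to 85 mm and grips with 20 to 120 N. Pads are 22 mm wide; open, the fingers measure 114 mm over their backs; the gripper's body (76 mm by 85 mm) begins 54 mm behind the grasp point. The pads swing forward as they close: fully open they stand 13 mm farther back than shut.
Start: joints at [1.222, 0.469, -0.049, 1.532, 0.024, 1.141, -0.082], TCP at [0.212, -0.641, 0.231] pointing down, gripper open.
Joint ranges: [-2.59, 2.59], [-0.33, 1.99], [-1.39, 1.29], [0.1, 2.45], [-1.04, 4.18], [0.21, 1.99], [-2.66, 2.66]. Speed limits (rad/s): [2.57, 2.57, 3.14, 3.14, 3.14, 3.14, 3.14].

## Interface

Orientations are given as a rotation vector (axis times angle).
In Python, from workcell import monitor, optics, sign_off, robot gives the robot as it stands. The module is installed in compiled form; this text tells all that it offers.
- The arm moves only by the tool servo_tool, never from a script. Its argument "series" is a list of rows, each an object of numbers: "gripper": the opening, from 0 (shut) to 1 (fully open); "dx", "dy", "dz": the shift along the tool's x, y, z in cm; "ax", "ay", "az": the turn, a rotation vector about the tool's x, y, z in degrees. A call has 1 to 10 rows; each row shifts and turns the commanded pose from where the row before left it, along the tool's axes as they then stand; what a row does not reach is not made up. A row lasts 1/12 s, in which the tool goes at most 41.7 mm and 7.16 degrees, less where a joint would pass 70% of its speed; a pose out of reach is approached as far as the arm can. A call is refused whole if a number of a shift passes 4.17 or a number of a turn 7.16, either way. A call with a gripper value outside its range is refused whole. The fingers move at their own pace and stop on an object; the grip force is fixed at half the most. Time passes only in rows, so rows that do not move let the fingers close. It gives the time, the measured TCP pose, the force, the opening and the grip force at its end, in the units of the state.
- monitor.read_state(): the state, without advancing time (a new reading comes with each control period).
- optics.read_camera(name): name is "side" or "top" or "wrist"; returns a dict with "img" (420x560x3 uint8, blue, green, red), "depth" (420x560 float32, m along the optical axis (not along the pixel's ray), 0 where there is no reading), "intrinsics" (3x3 intrinsics, pixels), "position" and "attitude" of the camera in the world; the wrist camera has in their place "T_tool_cam" (4x4, takes a point from camera to tool coordinates, whose origin is the TCP and whose axes are the flange's). Camera axes: x right, y down, z forward; pixel columns grow to the right and rows downward; lengths in m; the calibration is good to about 2 mm. A picture is of the moment at which its call begins: read the wrist's pose just before it.
- sign_off(): hands the job in; it is judged then, once.
The state is a dict: "time": time; "joint_pos": joint angles; "joint_velocities": joint speeds; "effort": joint torques, N m; "eef_pos": TCP position; "ee_rot": TCP orientation; "ft_force": force on the tool from outside, world axes, zero at the start; "wrist_torque": the same for the moment, N m; "width": finger opening in m; "grasp_force": force on a finger pad.
Only numpy, scipy, OpenCV 4.12 (cv2) and the standard library are available. Lean on these libraries where they do the work, as an engineer would, in place of code of your own. Each camera call takes 0.05 s, during which the arm holds its last target. There are 200 camera calls.

## Task

One terracotta tile already lies in the stacking cradle: lay the blue separator sheet flat and square on it, then stack the second terracotta tile flat and square on the sheet, long sides along the cradle and all edges lined up. Lower both into place rather than dropping them, then slide the yellow fence fully home so that the stack is held between fence and end stop. Leave the white tile, the two jars, the mug and the brush where they are.

Things in the scene. Friction and masses are not known exactly. Their poses are not given: they have to be found in the camera images.
- separator: The separator: a stiff blue plastic sheet, 110 (x) by 68 (y) by 6 mm (z). Origin at the centre of its underside, z out of its top face. It starts lying on one of the three easels (any of them), its lower short edge against the ledge, overhanging the easel's plate 12 mm on each long side.
- tile_new: The second terracotta tile, 104 (x) by 62 (y) by 16 mm (z). Origin at the centre of its underside, z out of its top face. It starts lying on another of the easels in the same way, overhanging the plate 9 mm on each long side.
- tile_first: The first terracotta tile, same size and frame; it lies flat in the cradle from the start.
- tile_white: A white tile of the same size and frame on the remaining easel; to be left alone.
- seat (a point): Centre of the stacking place on the top of the cradle's base, 15 mm above the table; x points along the cradle to the fixed end stop, z up. The aluminium base runs from x = -165 to +75 mm and is 92 mm wide. The dark end stop's inner face stands at x = +57 mm, is 74 mm wide and reaches 45 mm above the seat. The long sides are open.
- fence (a joint): Position of the yellow fence (a block 45 mm long in x, 70 mm wide, its top 41 mm above the seat) along the seat's x: 0 is fully back (its face at seat x = -107 mm), 0.050 is fully home against its stop (face at x = -57 mm). It slides stiffly (about 3 N) and stays where it is left.
- fence_grip (a point): Grip point on the black upright handle on the fence, 10 mm below the handle's top. The handle is 20 mm (seat x) by 18 mm (seat y), stands 36 mm above the block (the block's top is 25 mm under this point), and its centre lies 26 mm behind the fence's face. Axes as the seat's.
- easel_a: A fixed dark steel easel; a 44 mm wide plate sloping 35 degrees from level, low edge towards the robot's right, with a 10 mm high ledge at the low edge. Overall 110 mm deep, 56 mm wide, 105 mm high. Origin on the table under its centre, x uphill (roughly to the robot's left), z up; the plate's face is 60 mm above the table over the origin. 
- easel_b: A fixed dark steel easel; a 44 mm wide plate sloping 35 degrees from level, low edge towards the robot's right, with a 10 mm high ledge at the low edge. Overall 110 mm deep, 56 mm wide, 105 mm high. Origin on the table under its centre, x uphill (roughly to the robot's left), z up; the plate's face is 60 mm above the table over the origin. 
- easel_c: A fixed dark steel easel; a 44 mm wide plate sloping 35 degrees from level, low edge towards the robot's right, with a 10 mm high ledge at the low edge. Overall 110 mm deep, 56 mm wide, 105 mm high. Origin on the table under its centre, x uphill (roughly to the robot's left), z up; the plate's face is 60 mm above the table over the origin. 
- jar_green: Small closed jar with a green cap, radius 26 mm, 70 mm high, standing between easels; origin at the centre of its underside. Leave alone.
- jar_red: The same with a red cap. Leave alone.
- mug: Blue mug, radius 40 mm, 90 mm high, origin at the centre of its underside. Leave alone.
- brush: Brush, 170 mm long, lying flat on the table, under 30 mm high, origin at its middle. Leave alone.
Mind the look-alikes: they are no part of the job. What is shaped like the tile_new but black or purple is not meant.

How it is judged:
On the way, in this order (a step that is already met when the one before it is completed fails the run):
1. the separator lies flat and square on the first tile, let go (x of separator in the frame of seat between -0.035 and 0.035 m and y of separator in the frame of seat between -0.01 and 0.01 m and z of separator in the frame of seat between 0.013 and 0.019 m and angle between separator's own z axis and vertical below 0.06 rad and angle between the x axis of separator and the x axis of seat, either way round below 0.15 rad and contact force between the fingers and separator below 0.1 N and linear speed of separator below 0.02 m/s), for 0.2 s.
2. the second tile lies flat and square on the separator, let go (x of separator in the frame of seat between -0.035 and 0.035 m and y of separator in the frame of seat between -0.01 and 0.01 m and z of separator in the frame of seat between 0.013 and 0.019 m and angle between each of separator, tile_new's own z axis and vertical below 0.06 rad and angle between the x axis of each of separator, tile_new and the x axis of seat, either way round below 0.15 rad and x of tile_new in the frame of seat between -0.035 and 0.035 m and y of tile_new in the frame of seat between -0.01 and 0.01 m and z of tile_new in the frame of seat between 0.019 and 0.025 m and contact force between the fingers and tile_new below 0.1 N and linear speed of tile_new below 0.02 m/s), for 0.2 s.
3. the fence is fully home (value of joint fence above 0.0475 m), for 0.2 s.
At the end, for the whole second after the job is handed in: First tile, separator and second tile lie flat on one another in that order, at rest and let go, each centred on the seat within 9 mm along and 10 mm across the cradle and square to it within 7 degrees; the fence is within 2.5 mm of fully home (x of tile_first in the frame of seat between -0.009 and 0.009 m and y of tile_first in the frame of seat between -0.01 and 0.01 m and z of tile_first in the frame of seat between -0.003 and 0.003 m and angle between each of tile_first, separator, tile_new's own z axis and vertical below 0.06 rad and angle between the x axis of each of tile_first, separator, tile_new and the x axis of seat, either way round below 0.12 rad and x of separator in the frame of seat between -0.009 and 0.009 m and y of separator in the frame of seat between -0.01 and 0.01 m and z of separator in the frame of seat between 0.013 and 0.019 m and x of tile_new in the frame of seat between -0.009 and 0.009 m and y of tile_new in the frame of seat between -0.01 and 0.01 m and z of tile_new in the frame of seat between 0.019 and 0.025 m and value of joint fence above 0.0475 m and contact force between the fingers and tile_first below 0.1 N and linear speed of each of tile_first, separator, tile_new below 0.02 m/s and contact force between the fingers and separator below 0.1 N and contact force between the fingers and tile_new below 0.1 N); the robot touches nothing.
It fails at once if the separator is dropped or thrown (faster than 0.65 m/s with no finger touching it: a fall of about 22 mm) (linear speed of separator above 0.65 m/s and contact force between the fingers and separator below 0.02 N).
It fails at once if the second tile is dropped or thrown (likewise) (linear speed of tile_new above 0.65 m/s and contact force between the fingers and tile_new below 0.02 N).
It fails at once if the white tile, a jar, the mug or the brush is moved more than 25 mm (distance of any of tile_white, jar_green, jar_red, mug, brush from where it was at the start of the episode above 0.025 m).
It also fails if it takes over 72 s, if anything falls off the work surface, if the arm or the gripper's body presses on something with over 40 N, if the wrist force passes 120 N, or if a joint passes its speed limit or range.

## Working session

There is one attempt and no reset: what is moved stays moved. The work goes in short steps, Python scripts to look and compute and a tool call to move; the robot and the scene stay as the last step left them, time stands still between calls to the robot, and variables do not carry over. Pictures are saved under pics/ and viewed, at most 10 in all, crops included, and the job is handed in when it is done.

Besides the shell and the picture viewer there is one more tool, called after "Emit:" by a JSON object that holds its "api" and its "payload". servo_tool: Moves the arm, as the interface text tells. Its arguments: {"type":"object","properties":{"series":{"type":"array","items":{"type":"object","properties":{"gripper":{"type":"number"},"dx":{"type":"number"},"dy":{"type":"number"},"dz":{"type":"number"},"ax":{"type":"number"},"ay":{"type":"number"},"az":{"type":"number"}}}}},"required":["series"]}

```bash
mkdir -p pics; cat > h.py <<'E'
import numpy as np,cv2
from scipy.spatial.transform import Rotation as R
from workcell import monitor,optics,sign_off,robot
def rot(a):
    a=np.array(a,float)
    return a if a.shape==(3,3) else (R.from_rotvec(a).as_matrix() if a.size==3 else R.from_quat(a).as_matrix())
def grab(n):
    s=monitor.read_state();c=optics.read_camera(n)
    if n=='wrist':
        T=np.eye(4);T[:3,:3]=rot(s['ee_rot']);T[:3,3]=s['eef_pos'];T=T@c['T_tool_cam']
    else:
        T=np.eye(4);T[:3,:3]=rot(c['attitude']);T[:3,3]=c['position']
    return c,T
def cloud(c,T):
    K=c['intrinsics'];v,u=np.mgrid[:420,:560];d=c['depth']
    P=np.stack([(u-K[0,2])/K[0,0]*d,(v-K[1,2])/K[1,1]*d,d],-1)
    return P@T[:3,:3].T+T[:3,3]
E
python3 - <<'E'
from h import *
for n in('top','side'):
    c,T=grab(n);cv2.imwrite(f'pics/{n}0.png',c['img']);np.savez(f'{n}0.npz',img=c['img'],P=cloud(c,T),d=c['depth'],T=T,K=c['intrinsics']);print(n,T.round(3),c['intrinsics'].round(1))
print(monitor.read_state())
E
```

```text
top [[-0.008 -0.996  0.088  0.422]
 [-1.     0.009  0.012  0.018]
 [-0.013 -0.087 -0.996  1.047]
 [ 0.     0.     0.     1.   ]] [[391.9   0.  277.8]
 [  0.  391.9 205.6]
 [  0.    0.    1. ]]
side [[-0.988 -0.105  0.113  0.399]
 [-0.153  0.569 -0.808  0.693]
 [ 0.02  -0.815 -0.578  0.548]
 [ 0.     0.     0.     1.   ]] [[383.1   0.  274.6]
 [  0.  383.1 216.4]
 [  0.    0.    1. ]]
{'time': 0.1, 'joint_pos': array([ 1.22212182,  0.46936517, -0.04862099,  1.53355471,  0.02410395,
        1.14098039, -0.08231005]), 'joint_velocities': array([-0.00045074, -0.00214185, -0.00205376, -0.00250521,  0.0011266 ,
        0.0005574 ,  0.00036413]), 'effort': array([ 4.15294980e-04, -5.11515176e+01, -4.70747869e-02, -2.38392359e+01,
        1.07713079e-02,  4.36849339e-03, -4.83854024e-08]), 'eef_pos': array([ 0.21205562, -0.64028848,  0.23037184]), 'ee_rot': array([-3.09984185e+00, -4.99961265e-01,  5.07993344e-04]), 'ft_force': array([0.04231543, 0.47754624, 0.33416139]), 'wrist_torque': array([-0.02439512,  0.04349535,  0.00619156]), 'grasp_force': 0.0, 'width': 0.08512993899534099}
```

View pics/top0.png

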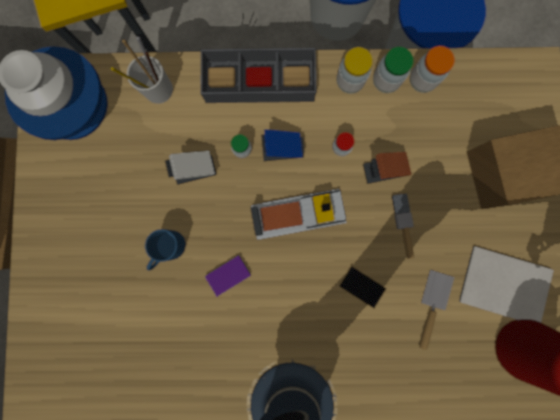

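View pics/side0.png

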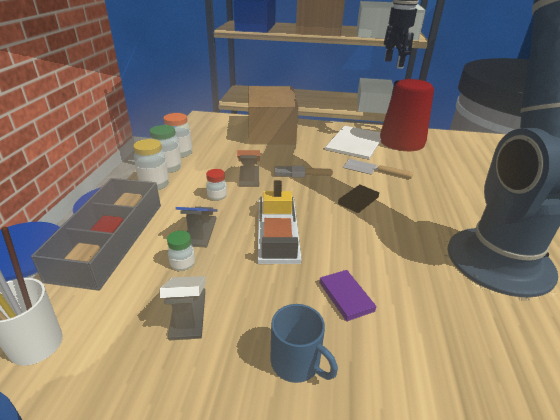

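The top view shows three easels: white tile at (190,165), blue sheet at (283,145) and terracotta at (388,167). The cradle, with the first tile, is at (281,217), fence at (323,208), end stop at (258,220). The blue sheet at (283,145) fits the separator. Of the tile-shaped pieces, the terracotta one on the easel at (388,167) fits tile_new. Black (362,287), purple (228,275) and white are look-alikes, and (281,217) is tile_first. I'll confirm this in an enlarged crop and measure.

```bash
cat >> h.py <<'E'
def masks(img):
    h=cv2.cvtColor(img,cv2.COLOR_BGR2HSV);H,S,V=[h[...,i].astype(int) for i in range(3)]
    return {'blue':(H>105)&(H<128)&(S>150)&(V>40),'terra':((H<12)|(H>174))&(S>110)&(V>50),'yellow':(H>20)&(H<32)&(S>190)&(V>100)}
def rect(P,m,long_hint=None):
    """plane + min area rectangle of masked points; returns centre, normal, long axis, size"""
    Q=P[m];Q=Q[np.isfinite(Q).all(1)]
    for _ in range(4):
        c=Q.mean(0);n=np.linalg.svd(Q-c,full_matrices=False)[2][2];n*=np.sign(n[2]);r=(Q-c)@n;k=abs(r)<max(.003,2*np.median(abs(r)));Q=Q[k]
    c=Q.mean(0);a=np.cross([0,1,0],n);a/=np.linalg.norm(a);b=np.cross(n,a)
    uv=np.c_[(Q-c)@a,(Q-c)@b].astype(np.float32)
    (x,y),(w,h),t=cv2.minAreaRect(uv*1000)
    t=np.deg2rad(t);t=t if w>h else t+np.pi/2
    l=np.cos(t)*a+np.sin(t)*b;l*=np.sign(l[1]) 
    return c+(x*a+y*b)/1000,n,l,sorted((w,h)),len(Q)
E
python3 - <<'E'
from h import *
z=np.load('top0.npz');P=z['P'];M=masks(z['img'])
def box(m,u0,u1,v0,v1):
    o=np.zeros_like(m);o[v0:v1,u0:u1]=m[v0:v1,u0:u1];return o
for n,k,b in [('sep','blue',(258,308,125,165)),('new','terra',(365,415,148,186)),('first','terra',(255,306,198,236)),('fence','yellow',(308,338,190,226))]:
    m=box(M[k],*b)&(z['d']>0)
    if n=='fence': m&=(P[...,2]<.07)
    c,nn,l,s,N=rect(P,m);print(n,c.round(4),'n',nn.round(3),'tilt',np.degrees(np.arccos(nn[2])).round(1),'l',l.round(3),'yaw',np.degrees(np.arctan2(l[1],l[0])).round(1),np.round(s,1),N)
for u,v in [(323,208),(326,208),(258,220),(240,140),(344,138),(190,165),(345,210),(290,330)]: print(u,v,P[v,u].round(3))
z=z['img'];cv2.imwrite('pics/crop1.png',cv2.resize(z[110:250,155:425],None,fx=2.9,fy=2.9,interpolation=cv2.INTER_CUBIC))
E
```

```text
sep [0.6669 0.0135 0.0634] n [ 0.053 -0.568  0.821] tilt 34.8 l [-0.095  0.816  0.57 ] yaw 96.6 [ 64.8 112.9] 832
new [ 0.6098 -0.265   0.0721] n [ 0.105 -0.558  0.823] tilt 34.6 l [-0.157  0.808  0.568] yaw 101.0 [ 61.7 102.1] 558
first [0.4849 0.0221 0.0301] n [-0.003 -0.002  1.   ] tilt 0.2 l [-0.163  0.987  0.002] yaw 99.4 [ 58.6 101.2] 774
fence [ 0.5023 -0.0844  0.0551] n [-0.002 -0.002  1.   ] tilt 0.2 l [0.984 0.18  0.002] yaw 10.3 [41.9 67.7] 288
323 208 [ 0.499 -0.081  0.087]
326 208 [ 0.499 -0.089  0.088]
258 220 [0.473 0.08  0.06 ]
240 140 [0.676 0.125 0.07 ]
344 138 [ 0.679 -0.14   0.068]
190 165 [0.612 0.25  0.075]
345 210 [ 0.501 -0.149 -0.002]
290 330 [ 0.188  0.001 -0.001]
```

View pics/crop1.png

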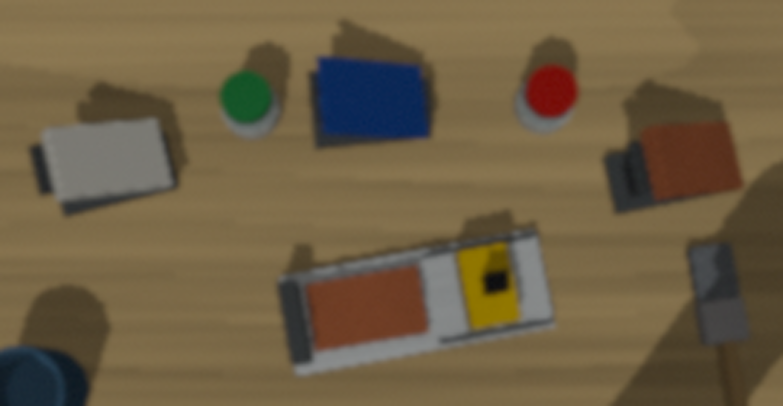

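The crop confirms it: blue sheet on the middle easel at crop (372,97), terracotta tile on the right easel at (692,158), white tile on the left at (110,165). Sizes, the 35° tilt and the heights all match. Next I plan the hover over the separator.

```bash
cat >> h.py <<'E'
from scipy.linalg import logm,expm
def cur():
    s=monitor.read_state();T=np.eye(4);T[:3,:3]=rot(s['ee_rot']);T[:3,3]=s['eef_pos'];return T,s
def pose(p,x,z):
    z=np.array(z,float)/np.linalg.norm(z);x=np.array(x,float);x-=z*(x@z);x/=np.linalg.norm(x)
    T=np.eye(4);T[:3,:3]=np.c_[x,np.cross(z,x),z];T[:3,3]=p;return T
def plan(T1,N=None,T0=None):
    if T0 is None:T0,s=cur();print('q',s['joint_pos'].round(2),'t',round(s['time'],2))
    D=np.linalg.inv(T0)@T1
    L=np.real(logm(D));w=R.from_matrix(D[:3,:3]).as_rotvec(degrees=True)
    N0=int(np.ceil(max(np.linalg.norm(L[:3,3])/.040,np.linalg.norm(w)/7.0,1)))
    N=N or N0
    A=expm(L/N);Ts=[T0@expm(L*k/10) for k in range(11)]
    print('rows',N,'(min',N0,') shift cm',(A[:3,3]*100).round(3),'turn deg',R.from_matrix(A[:3,:3]).as_rotvec(degrees=True).round(3),'total',(D[:3,3]*100).round(2),w.round(2),'minz',min(t[2,3] for t in Ts).round(3),'path',[tuple(t[:3,3].round(2)) for t in Ts[2::3]])
E
python3 - <<'E'
from h import *
print('pinch',robot.pinch_z)
c=np.array([.6669,.0135,.0634]);n=np.array([.053,-.568,.821]);l=np.array([-.095,.816,.57])
plan(pose(c+.15*n,l,-n),30)
print(pose(c,l,-n).round(3))
E
```

```text
pinch 0.0187
q [ 1.22  0.47 -0.05  1.53  0.02  1.14 -0.08] t 0.1
rows 30 (min 21 ) shift cm [2.515 0.257 0.901] turn deg [ 0.767  0.985 -2.518] total [ 61.81 -39.42   4.45] [ 23.02  29.55 -75.53] minz 0.144 path [(np.float64(0.36), np.float64(-0.59), np.float64(0.18)), (np.float64(0.54), np.float64(-0.44), np.float64(0.15)), (np.float64(0.65), np.float64(-0.23), np.float64(0.16))]
[[-0.095  0.994 -0.053  0.667]
 [ 0.816  0.108  0.568  0.014]
 [ 0.571  0.011 -0.821  0.063]
 [ 0.     0.     0.     1.   ]]
```

Emit:
{"api": "servo_tool", "payload": {"series": [{"dz": -4,"gripper": 1},{"dz": -4,"gripper": 1}]}}

```text
schema error: expected keys gripper, dx, dy, dz, ax, ay, az
```

```bash
python3 - <<'E'
from h import *
c=np.array([.6669,.0135,.0634]);n=np.array([.053,-.568,.821]);l=np.array([-.095,.816,.57])
plan(pose(c+.15*n,l,-n),30)
E
```

```text
q [ 1.22  0.47 -0.05  1.53  0.02  1.14 -0.08] t 0.1
rows 30 (min 21 ) shift cm [2.515 0.257 0.901] turn deg [ 0.767  0.985 -2.518] total [ 61.81 -39.42   4.45] [ 23.02  29.55 -75.53] minz 0.144 path [(np.float64(0.36), np.float64(-0.59), np.float64(0.18)), (np.float64(0.54), np.float64(-0.44), np.float64(0.15)), (np.float64(0.65), np.float64(-0.23), np.float64(0.16))]
```

Emit:
{"api": "servo_tool", "payload": {"series": [{"gripper": 1,"dx": 0,"dy": 0,"dz": -4,"ax": 0,"ay": 0,"az": 0},{"gripper": 1,"dx": 0,"dy": 0,"dz": -4,"ax": 0,"ay": 0,"az": 0},{"gripper": 1,"dx": 0,"dy": 0,"dz": 0,"ax": 0,"ay": 0,"az": 0}]}}

```text
time: 0.35
eef_pos: [0.2135, -0.644, 0.3199]
ee_rot: [3.088, 0.498, 0.005]
ft_force: [-0.4, -1.4, 2.3]
width: 0.0856
grasp_force: 0.0
```

```bash
python3 - <<'E'
from h import *
c=np.array([.6669,.0135,.0634]);n=np.array([.053,-.568,.821]);l=np.array([-.095,.816,.57])
plan(pose(c+.15*n,l,-n),30)
E
```

```text
q [ 1.22  0.41 -0.05  1.42  0.02  1.3  -0.08] t 0.35
rows 30 (min 21 ) shift cm [2.438 0.28  1.193] turn deg [ 0.794  1.004 -2.511] total [ 61.77 -40.03  12.83] [ 23.81  30.12 -75.34] minz 0.173 path [(np.float64(0.36), np.float64(-0.6), np.float64(0.25)), (np.float64(0.54), np.float64(-0.45), np.float64(0.19)), (np.float64(0.65), np.float64(-0.23), np.float64(0.17))]
```

Emit:
{"api": "servo_tool", "payload": {"series": [{"gripper": 1,"dx": 2.44,"dy": 0.28,"dz": 1.0,"ax": 0.8,"ay": 1.0,"az": -2.5},{"gripper": 1,"dx": 2.44,"dy": 0.28,"dz": 1.0,"ax": 0.8,"ay": 1.0,"az": -2.5},{"gripper": 1,"dx": 2.44,"dy": 0.28,"dz": 1.0,"ax": 0.8,"ay": 1.0,"az": -2.5},{"gripper": 1,"dx": 2.44,"dy": 0.28,"dz": 1.0,"ax": 0.8,"ay": 1.0,"az": -2.5},{"gripper": 1,"dx": 2.44,"dy": 0.28,"dz": 1.0,"ax": 0.8,"ay": 1.0,"az": -2.5},{"gripper": 1,"dx": 2.44,"dy": 0.28,"dz": 1.0,"ax": 0.8,"ay": 1.0,"az": -2.5},{"gripper": 1,"dx": 2.44,"dy": 0.28,"dz": 1.0,"ax": 0.8,"ay": 1.0,"az": -2.5},{"gripper": 1,"dx": 2.44,"dy": 0.28,"dz": 1.0,"ax": 0.8,"ay": 1.0,"az": -2.5},{"gripper": 1,"dx": 2.44,"dy": 0.28,"dz": 1.0,"ax": 0.8,"ay": 1.0,"az": -2.5},{"gripper": 1,"dx": 2.44,"dy": 0.28,"dz": 1.0,"ax": 0.8,"ay": 1.0,"az": -2.5}]}}

```text
time: 1.18
eef_pos: [0.4423, -0.536, 0.2308]
ee_rot: [-2.754, -1.104, -0.224]
ft_force: [1.2, -0.6, 0.3]
width: 0.0858
grasp_force: 0.0
```

Emit:
{"api": "servo_tool", "payload": {"series": [{"gripper": 1,"dx": 2.44,"dy": 0.28,"dz": 1.0,"ax": 0.8,"ay": 1.0,"az": -2.5},{"gripper": 1,"dx": 2.44,"dy": 0.28,"dz": 1.0,"ax": 0.8,"ay": 1.0,"az": -2.5},{"gripper": 1,"dx": 2.44,"dy": 0.28,"dz": 1.0,"ax": 0.8,"ay": 1.0,"az": -2.5},{"gripper": 1,"dx": 2.44,"dy": 0.28,"dz": 1.0,"ax": 0.8,"ay": 1.0,"az": -2.5},{"gripper": 1,"dx": 2.44,"dy": 0.28,"dz": 1.0,"ax": 0.8,"ay": 1.0,"az": -2.5},{"gripper": 1,"dx": 2.44,"dy": 0.28,"dz": 1.0,"ax": 0.8,"ay": 1.0,"az": -2.5},{"gripper": 1,"dx": 2.44,"dy": 0.28,"dz": 1.0,"ax": 0.8,"ay": 1.0,"az": -2.5},{"gripper": 1,"dx": 2.44,"dy": 0.28,"dz": 1.0,"ax": 0.8,"ay": 1.0,"az": -2.5},{"gripper": 1,"dx": 2.44,"dy": 0.28,"dz": 1.0,"ax": 0.8,"ay": 1.0,"az": -2.5},{"gripper": 1,"dx": 2.44,"dy": 0.28,"dz": 1.0,"ax": 0.8,"ay": 1.0,"az": -2.5}]}}

```text
time: 2.02
eef_pos: [0.6081, -0.3341, 0.2054]
ee_rot: [-2.294, -1.589, -0.414]
ft_force: [-0.2, -0.4, 0.4]
width: 0.0854
grasp_force: 0.0
```

```bash
python3 - <<'E'
from h import *
c=np.array([.6669,.0135,.0634]);n=np.array([.053,-.568,.821]);l=np.array([-.095,.816,.57])
print(cur()[0].round(3))
plan(pose(c+.15*n,l,-n),9)
E
```

```text
[[ 0.34   0.939  0.055  0.608]
 [ 0.846 -0.331  0.417 -0.334]
 [ 0.41  -0.096 -0.907  0.205]
 [ 0.     0.     0.     1.   ]]
q [ 0.87  0.67 -0.43  1.36 -0.14  1.32  0.19] t 2.02
rows 9 (min 7 ) shift cm [2.541 0.353 1.639] turn deg [ 0.826  1.021 -2.807] total [23.71 -2.23 13.03] [  7.43   9.19 -25.27] minz 0.186 path [(np.float64(0.63), np.float64(-0.28), np.float64(0.2)), (np.float64(0.66), np.float64(-0.21), np.float64(0.19)), (np.float64(0.67), np.float64(-0.13), np.float64(0.19))]
```

Emit:
{"api": "servo_tool", "payload": {"series": [{"gripper": 1,"dx": 2.54,"dy": 0.35,"dz": 1.64,"ax": 0.83,"ay": 1.02,"az": -2.81},{"gripper": 1,"dx": 2.54,"dy": 0.35,"dz": 1.64,"ax": 0.83,"ay": 1.02,"az": -2.81},{"gripper": 1,"dx": 2.54,"dy": 0.35,"dz": 1.64,"ax": 0.83,"ay": 1.02,"az": -2.81},{"gripper": 1,"dx": 2.54,"dy": 0.35,"dz": 1.64,"ax": 0.83,"ay": 1.02,"az": -2.81},{"gripper": 1,"dx": 2.54,"dy": 0.35,"dz": 1.64,"ax": 0.83,"ay": 1.02,"az": -2.81},{"gripper": 1,"dx": 2.54,"dy": 0.35,"dz": 1.64,"ax": 0.83,"ay": 1.02,"az": -2.81},{"gripper": 1,"dx": 2.54,"dy": 0.35,"dz": 1.64,"ax": 0.83,"ay": 1.02,"az": -2.81},{"gripper": 1,"dx": 2.54,"dy": 0.35,"dz": 1.64,"ax": 0.83,"ay": 1.02,"az": -2.81},{"gripper": 1,"dx": 2.54,"dy": 0.35,"dz": 1.64,"ax": 0.83,"ay": 1.02,"az": -2.81},{"gripper": 1,"dx": 0,"dy": 0,"dz": 0,"ax": 0,"ay": 0,"az": 0}]}}

```text
time: 2.85
eef_pos: [0.6738, -0.0638, 0.1871]
ee_rot: [-1.745, -1.972, -0.564]
ft_force: [0.0, 1.4, 0.7]
width: 0.0855
grasp_force: 0.0
```

```bash
python3 - <<'E'
from h import *
c,T=grab('wrist');P=cloud(c,T);cv2.imwrite('pics/w1.png',c['img']);print(T.round(3),c['T_tool_cam'].round(3))
m=masks(c['img'])['blue']&(c['depth']>0)
if m.sum()>200:
    r=rect(P,m);print([np.round(x,4) for x in r])
E
```

```text
[[ 0.993  0.117 -0.022  0.674]
 [ 0.118 -0.952  0.282 -0.079]
 [ 0.012 -0.282 -0.959  0.351]
 [ 0.     0.     0.     1.   ]] [[ 0.001 -0.947 -0.321  0.082]
 [ 1.     0.     0.001 -0.   ]
 [-0.001 -0.321  0.947 -0.143]
 [ 0.     0.     0.     1.   ]]
[array([0.6688, 0.0132, 0.0644]), array([ 0.0497, -0.5715,  0.8191]), array([-0.0724,  0.8159,  0.5737]), array([ 66.9119, 110.6765]), np.int64(8044)]
```

View pics/w1.png

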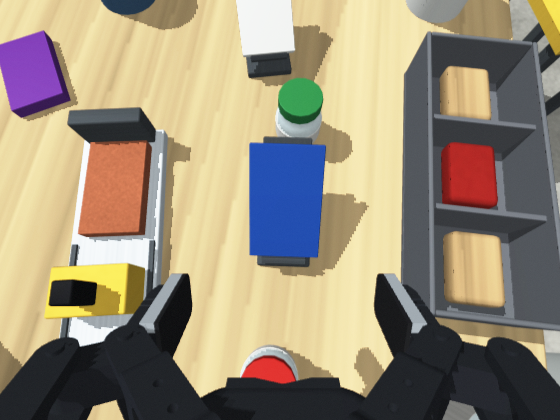

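The wrist view shows the blue sheet alone on its easel at (287,200), clear between the fingers. Its fitted size, 110.7 x 66.9 mm, is right. Planning the descent.

```bash
python3 - <<'E'
from h import *
c=np.array([.6688,.0132,.0644]);n=np.array([.0497,-.5715,.8191]);l=np.array([-.0724,.8159,.5737])
plan(pose(c-.016*n,l,-n),8)
E
```

```text
q [ 0.67  0.73 -0.64  1.45 -0.19  1.23  0.33] t 2.9
rows 8 (min 5 ) shift cm [-0.047  0.03   2.032] turn deg [-0.053  0.009  0.193] total [-0.37  0.29 16.26] [-0.43  0.08  1.54] minz 0.051 path [(np.float64(0.67), np.float64(-0.05), np.float64(0.16)), (np.float64(0.67), np.float64(-0.02), np.float64(0.12)), (np.float64(0.67), np.float64(0.0), np.float64(0.08))]
```

Emit:
{"api": "servo_tool", "payload": {"series": [{"gripper": 1,"dx": -0.05,"dy": 0.03,"dz": 2.2,"ax": -0.05,"ay": 0,"az": 0.25},{"gripper": 1,"dx": -0.05,"dy": 0.03,"dz": 2.2,"ax": -0.05,"ay": 0,"az": 0.25},{"gripper": 1,"dx": -0.05,"dy": 0.03,"dz": 2.2,"ax": -0.05,"ay": 0,"az": 0.25},{"gripper": 1,"dx": -0.05,"dy": 0.03,"dz": 2.2,"ax": -0.05,"ay": 0,"az": 0.25},{"gripper": 1,"dx": -0.05,"dy": 0.03,"dz": 2.2,"ax": -0.05,"ay": 0,"az": 0.25},{"gripper": 1,"dx": -0.05,"dy": 0.03,"dz": 1.2,"ax": -0.05,"ay": 0,"az": 0.25},{"gripper": 1,"dx": 0,"dy": 0,"dz": 0,"ax": 0,"ay": 0,"az": 0},{"gripper": 1,"dx": 0,"dy": 0,"dz": 0,"ax": 0,"ay": 0,"az": 0}]}}

```text
time: 3.57
eef_pos: [0.6704, -0.0077, 0.0839]
ee_rot: [-1.791, -1.94, -0.558]
ft_force: [0.2, -0.2, -0.3]
width: 0.0853
grasp_force: 0.0
```

```bash
python3 - <<'E'
from h import *
c=np.array([.6688,.0132,.0644]);n=np.array([.0497,-.5715,.8191]);l=np.array([-.0724,.8159,.5737])
plan(pose(c-.016*n,l,-n),4)
E
```

```text
q [ 0.59  0.81 -0.62  1.57 -0.19  0.99  0.3 ] t 3.57
rows 4 (min 2 ) shift cm [0.153 0.002 1.098] turn deg [ 0.032  0.077 -0.109] total [0.62 0.   4.39] [ 0.13  0.31 -0.44] minz 0.051 path [(np.float64(0.67), np.float64(-0.0), np.float64(0.08)), (np.float64(0.67), np.float64(0.01), np.float64(0.07)), (np.float64(0.67), np.float64(0.02), np.float64(0.06))]
```

Emit:
{"api": "servo_tool", "payload": {"series": [{"gripper": 1,"dx": 0.2,"dy": 0,"dz": 1.1,"ax": 0.03,"ay": 0.08,"az": -0.1},{"gripper": 1,"dx": 0.2,"dy": 0,"dz": 1.1,"ax": 0.03,"ay": 0.08,"az": -0.1},{"gripper": 1,"dx": 0.2,"dy": 0,"dz": 1.1,"ax": 0.03,"ay": 0.08,"az": -0.1},{"gripper": 1,"dx": 0.1,"dy": 0,"dz": 1.1,"ax": 0.03,"ay": 0.08,"az": -0.1},{"gripper": 1,"dx": 0,"dy": 0,"dz": 0,"ax": 0,"ay": 0,"az": 0},{"gripper": 1,"dx": 0,"dy": 0,"dz": 0,"ax": 0,"ay": 0,"az": 0}]}}

```text
time: 4.07
eef_pos: [0.6671, 0.0242, 0.051]
ee_rot: [-1.778, -1.943, -0.561]
ft_force: [0.1, -0.3, -0.2]
width: 0.0852
grasp_force: 0.0
```

```bash
python3 - <<'E'
from h import *
c=np.array([.6688,.0132,.0644]);n=np.array([.0497,-.5715,.8191]);l=np.array([-.0724,.8159,.5737])
plan(pose(c-.016*n,l,-n),4)
E
```

```text
q [ 0.56  0.85 -0.63  1.61 -0.18  0.91  0.3 ] t 4.07
rows 4 (min 1 ) shift cm [-0.036  0.019 -0.034] turn deg [-0.024 -0.014 -0.005] total [-0.15  0.08 -0.14] [-0.09 -0.06 -0.02] minz 0.051 path [(np.float64(0.67), np.float64(0.02), np.float64(0.05)), (np.float64(0.67), np.float64(0.02), np.float64(0.05)), (np.float64(0.67), np.float64(0.02), np.float64(0.05))]
```

Emit:
{"api": "servo_tool", "payload": {"series": [{"gripper": 1,"dx": -0.15,"dy": 0.1,"dz": -0.1,"ax": 0,"ay": 0,"az": 0},{"gripper": 0,"dx": 0,"dy": 0,"dz": 0,"ax": 0,"ay": 0,"az": 0},{"gripper": 0,"dx": 0,"dy": 0,"dz": 0,"ax": 0,"ay": 0,"az": 0},{"gripper": 0,"dx": 0,"dy": 0,"dz": 0,"ax": 0,"ay": 0,"az": 0},{"gripper": 0,"dx": 0,"dy": 0,"dz": 0,"ax": 0,"ay": 0,"az": 0},{"gripper": 0,"dx": 0,"dy": 0,"dz": 0,"ax": 0,"ay": 0,"az": 0},{"gripper": 0,"dx": 0,"dy": 0,"dz": 0,"ax": 0,"ay": 0,"az": 0}]}}

```text
time: 4.65
eef_pos: [0.6699, 0.0203, 0.0526]
ee_rot: [-1.783, -1.944, -0.564]
ft_force: [-0.0, -3.2, 5.1]
width: 0.0661
grasp_force: 67.0
```

Width of 66 mm and 67 N grip force: the sheet is held. Lifting along the normal and measuring the cradle from there.

Emit:
{"api": "servo_tool", "payload": {"series": [{"gripper": 0,"dx": 0,"dy": 0,"dz": -0.5,"ax": 0,"ay": 0,"az": 0},{"gripper": 0,"dx": 0,"dy": 0,"dz": -1,"ax": 0,"ay": 0,"az": 0},{"gripper": 0,"dx": 0,"dy": 0,"dz": -2,"ax": 0,"ay": 0,"az": 0},{"gripper": 0,"dx": 0,"dy": 0,"dz": -3,"ax": 0,"ay": 0,"az": 0},{"gripper": 0,"dx": 0,"dy": 0,"dz": -3,"ax": 0,"ay": 0,"az": 0},{"gripper": 0,"dx": 0,"dy": 0,"dz": -3,"ax": 0,"ay": 0,"az": 0},{"gripper": 0,"dx": 0,"dy": 0,"dz": -3,"ax": 0,"ay": 0,"az": 0},{"gripper": 0,"dx": 0,"dy": 0,"dz": 0,"ax": 0,"ay": 0,"az": 0},{"gripper": 0,"dx": 0,"dy": 0,"dz": 0,"ax": 0,"ay": 0,"az": 0}]}}

```text
time: 5.4
eef_pos: [0.6773, -0.0686, 0.1801]
ee_rot: [-1.784, -1.944, -0.564]
ft_force: [-0.4, 0.7, -1.3]
width: 0.0657
grasp_force: 66.6
```

```bash
cat > meas.py <<'E'
from h import *
c,T=grab('wrist');P=cloud(c,T);M=masks(c['img']);v=c['depth']>0
def near(p,r):return np.linalg.norm(P[...,:2]-np.array(p),axis=-1)<r
def show(n,m):
    if m.sum()<100: print(n,'few',m.sum());return
    x=rect(P,m&v);print(n,x[0].round(4),'n',x[1].round(3),'l',x[2].round(4),'yaw',np.degrees(np.arctan2(x[2][1],x[2][0])).round(2),np.round(x[3],1),x[4])
    return x
E
cat > m1.py <<'E'
from meas import *
show('first',M['terra']&near((.485,.022),.08)&(P[...,2]<.04))
show('fence',M['yellow']&near((.502,-.085),.06)&(abs(P[...,2]-.056)<.006))
show('stop',near((.473,.08),.05)&(abs(P[...,2]-.06)<.004))
t=cur()[0];Q=(P-t[:3,3])@t[:3,:3]
m=M['blue']&v&(np.linalg.norm(Q,axis=-1)<.09);print(m.sum())
x=show('sheet',m)
if x: print('in tool',(t[:3,:3].T@(x[0]-t[:3,3])).round(4),(t[:3,:3].T@x[1]).round(3),(t[:3,:3].T@x[2]).round(3))
np.savez('w2.npz',P=P,img=c['img'],d=c['depth'])
cv2.imwrite('pics/w2.png',c['img'])
E
python3 m1.py
```

```text
first [0.4853 0.0227 0.031 ] n [ 0.003 -0.     1.   ] l [-1.688e-01  9.856e-01  6.000e-04] yaw 99.72 [ 62.5 104.7] 5574
fence few 0
stop [0.472  0.0863 0.0598] n [ 0.013 -0.067  0.998] l [ 9.837e-01  1.797e-01 -4.000e-04] yaw 10.35 [19.1 74.8] 1248
30805
sheet [ 0.6777 -0.0751  0.1923] n [ 0.047 -0.57   0.82 ] l [-0.0641  0.8176  0.5722] yaw 94.48 [ 68.  110.6] 30693
in tool [ 0.0012  0.0008 -0.0157] [ 0.002 -0.002 -1.   ] [1.    0.008 0.002]
```

View pics/w2.png

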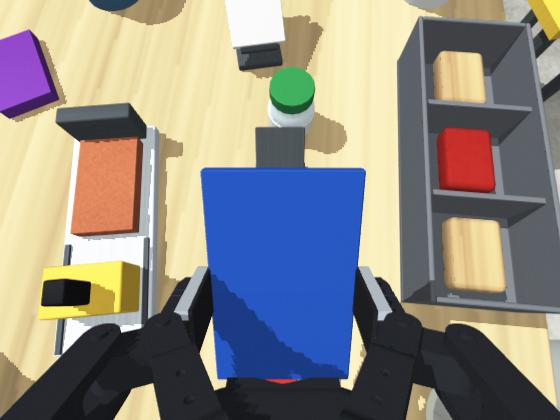

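Sheet held square: its centre is at tool (1.2, 0.8, -15.7) mm. Cradle: first tile centre (0.4853, 0.0227, 0.031), yaw 99.7°, stop at (0.472, 0.086). Carrying it over the cradle.

```bash
cat >> h.py <<'E'
SEAT=np.array([.4848,.0222,.015]);yaw=np.deg2rad(100.1);SX=np.array([np.cos(yaw),np.sin(yaw),0]);SY=np.array([-np.sin(yaw),np.cos(yaw),0])
def place(z,ox=0,oy=0):
    "tool-down pose with object offset (ox,oy in tool axes) compensated"
    T=pose([0,0,z],SX,[0,0,-1]);T[:2,3]=SEAT[:2];T[:3,3]-=T[:3,0]*ox+T[:3,1]*oy;return T
E
python3 -c "
from h import *
plan(place(.13,.0012,.0008),14)"
```

```text
q [ 0.66  0.74 -0.63  1.45 -0.2   1.21  0.31] t 5.45
rows 14 (min 6 ) shift cm [ 0.657 -1.283  0.59 ] turn deg [ 0.113 -2.499 -0.353] total [  5.76 -18.36   9.97] [  1.59 -34.98  -4.94] minz 0.13 path [(np.float64(0.64), np.float64(-0.05), np.float64(0.17)), (np.float64(0.58), np.float64(-0.02), np.float64(0.16)), (np.float64(0.52), np.float64(0.01), np.float64(0.15))]
```

Emit:
{"api": "servo_tool", "payload": {"series": [{"gripper": 0,"dx": 0.46,"dy": -0.9,"dz": 0.42,"ax": 0.08,"ay": -1.75,"az": -0.25},{"gripper": 0,"dx": 0.92,"dy": -1.8,"dz": 0.84,"ax": 0.16,"ay": -3.5,"az": -0.49},{"gripper": 0,"dx": 0.92,"dy": -1.8,"dz": 0.84,"ax": 0.16,"ay": -3.5,"az": -0.49},{"gripper": 0,"dx": 0.92,"dy": -1.8,"dz": 0.84,"ax": 0.16,"ay": -3.5,"az": -0.49},{"gripper": 0,"dx": 0.92,"dy": -1.8,"dz": 0.84,"ax": 0.16,"ay": -3.5,"az": -0.49},{"gripper": 0,"dx": 0.92,"dy": -1.8,"dz": 0.84,"ax": 0.16,"ay": -3.5,"az": -0.49},{"gripper": 0,"dx": 0.92,"dy": -1.8,"dz": 0.84,"ax": 0.16,"ay": -3.5,"az": -0.49},{"gripper": 0,"dx": 0.92,"dy": -1.8,"dz": 0.84,"ax": 0.16,"ay": -3.5,"az": -0.49},{"gripper": 0,"dx": 0.92,"dy": -1.8,"dz": 0.84,"ax": 0.16,"ay": -3.5,"az": -0.49},{"gripper": 0,"dx": 0.92,"dy": -1.8,"dz": 0.84,"ax": 0.16,"ay": -3.5,"az": -0.49}]}}

```text
time: 6.28
eef_pos: [0.4912, 0.0202, 0.1322]
ee_rot: [-2.005, -2.389, -0.027]
ft_force: [-0.0, 0.4, -0.8]
width: 0.0659
grasp_force: 66.5
```

```bash
python3 -c "
from h import *
plan(place(.10,.0012,.0008),4)"
```

```text
q [ 0.32  0.34 -0.52  2.04  0.19  0.82 -0.13] t 6.28
rows 4 (min 1 ) shift cm [ 0.032 -0.169  0.807] turn deg [-0.016 -0.41  -0.028] total [ 0.09 -0.67  3.23] [-0.07 -1.64 -0.11] minz 0.1 path [(np.float64(0.49), np.float64(0.02), np.float64(0.13)), (np.float64(0.49), np.float64(0.02), np.float64(0.12)), (np.float64(0.49), np.float64(0.02), np.float64(0.11))]
```

Emit:
{"api": "servo_tool", "payload": {"series": [{"gripper": 0,"dx": 0.03,"dy": -0.15,"dz": 0.8,"ax": 0,"ay": -0.4,"az": 0},{"gripper": 0,"dx": 0.03,"dy": -0.15,"dz": 0.8,"ax": 0,"ay": -0.4,"az": 0},{"gripper": 0,"dx": 0.03,"dy": -0.15,"dz": 0.8,"ax": 0,"ay": -0.4,"az": 0},{"gripper": 0,"dx": 0.03,"dy": -0.15,"dz": 0.8,"ax": 0,"ay": -0.4,"az": 0},{"gripper": 0,"dx": 0,"dy": 0,"dz": 0,"ax": 0,"ay": 0,"az": 0},{"gripper": 0,"dx": 0,"dy": 0,"dz": 0,"ax": 0,"ay": 0,"az": 0}]}}

```text
time: 6.78
eef_pos: [0.4876, 0.0191, 0.1006]
ee_rot: [-2.023, -2.4, -0.003]
ft_force: [-1.1, 0.2, 0.3]
width: 0.0659
grasp_force: 66.6
```

```bash
python3 m1.py; python3 -c "
from h import *
plan(place(.03,.0012,.0008),5)"
```

```text
first [0.4776 0.067  0.0311] n [-0.005  0.022  1.   ] l [0.9866 0.1631 0.0014] yaw 9.38 [14.7 61.2] 2078
fence few 0
stop [0.4715 0.0865 0.06  ] n [-0.002  0.004  1.   ] l [0.9855 0.1699 0.0016] yaw 9.78 [18.  73.9] 4372
30932
sheet [0.4873 0.0208 0.1141] n [ 0.002 -0.002  1.   ] l [-0.1671  0.9859  0.0026] yaw 99.62 [ 67.8 110. ] 30835
in tool [ 0.0018 -0.0005 -0.013 ] [ 0.     0.002 -1.   ] [1.    0.002 0.   ]
q [ 0.28  0.38 -0.49  2.07  0.25  0.74 -0.2 ] t 6.83
rows 5 (min 2 ) shift cm [ 0.045 -0.071  1.423] turn deg [ 0.009 -0.034 -0.068] total [ 0.21 -0.36  7.11] [ 0.04 -0.17 -0.34] minz 0.03 path [(np.float64(0.49), np.float64(0.02), np.float64(0.09)), (np.float64(0.49), np.float64(0.02), np.float64(0.07)), (np.float64(0.49), np.float64(0.02), np.float64(0.04))]
```

Sheet is level and square. The sheet is off by about 3 mm across, which I correct on the way down.

Emit:
{"api": "servo_tool", "payload": {"series": [{"gripper": 0,"dx": 0.05,"dy": -0.08,"dz": 1.4,"ax": 0,"ay": 0,"az": 0},{"gripper": 0,"dx": 0.05,"dy": -0.08,"dz": 1.4,"ax": 0,"ay": 0,"az": 0},{"gripper": 0,"dx": 0.05,"dy": -0.08,"dz": 1.4,"ax": 0,"ay": 0,"az": 0},{"gripper": 0,"dx": 0.05,"dy": -0.08,"dz": 1.4,"ax": 0,"ay": 0,"az": 0},{"gripper": 0,"dx": 0,"dy": -0.05,"dz": 0.9,"ax": 0,"ay": 0,"az": 0},{"gripper": 0,"dx": 0,"dy": 0,"dz": 0.3,"ax": 0,"ay": 0,"az": 0},{"gripper": 0,"dx": 0,"dy": 0,"dz": 0,"ax": 0,"ay": 0,"az": 0},{"gripper": 0,"dx": 0,"dy": 0,"dz": 0,"ax": 0,"ay": 0,"az": 0}]}}

```text
time: 7.5
eef_pos: [0.4844, 0.0211, 0.0339]
ee_rot: [-2.023, -2.403, -0.005]
ft_force: [0.5, 0.4, 0.2]
width: 0.0658
grasp_force: 66.6
```

```bash
python3 m1.py; python3 -c "
from h import *
plan(place(.0213,.0012,.0008),5)"
```

```text
first few 0
fence few 0
stop [0.4715 0.0866 0.06  ] n [-0.003  0.01   1.   ] l [9.842e-01 1.769e-01 9.000e-04] yaw 10.19 [18.2 74.2] 10085
30384
sheet [0.4841 0.0222 0.0475] n [-0.001 -0.003  1.   ] l [-0.1664  0.9861  0.0025] yaw 99.58 [ 68.1 109.8] 30306
in tool [ 0.0011 -0.0002 -0.0133] [-0.     0.002 -1.   ] [ 1.     0.004 -0.   ]
q [ 0.22  0.48 -0.43  2.13  0.35  0.6  -0.28] t 7.55
rows 5 (min 1 ) shift cm [-0.005 -0.007  0.257] turn deg [ 0.03  -0.028 -0.058] total [-0.03 -0.04  1.28] [ 0.15 -0.14 -0.29] minz 0.021 path [(np.float64(0.48), np.float64(0.02), np.float64(0.03)), (np.float64(0.48), np.float64(0.02), np.float64(0.03)), (np.float64(0.48), np.float64(0.02), np.float64(0.02))]
```

Emit:
{"api": "servo_tool", "payload": {"series": [{"gripper": 0,"dx": 0,"dy": 0,"dz": 0.3,"ax": 0,"ay": 0,"az": 0},{"gripper": 0,"dx": 0,"dy": 0,"dz": 0.3,"ax": 0,"ay": 0,"az": 0},{"gripper": 0,"dx": 0,"dy": 0,"dz": 0.2,"ax": 0,"ay": 0,"az": 0},{"gripper": 0,"dx": 0,"dy": 0,"dz": 0.1,"ax": 0,"ay": 0,"az": 0},{"gripper": 0,"dx": 0,"dy": 0,"dz": 0.1,"ax": 0,"ay": 0,"az": 0},{"gripper": 0,"dx": 0,"dy": 0,"dz": 0,"ax": 0,"ay": 0,"az": 0},{"gripper": 0,"dx": 0,"dy": 0,"dz": 0,"ax": 0,"ay": 0,"az": 0}]}}

```text
time: 8.13
eef_pos: [0.4837, 0.0212, 0.0236]
ee_rot: [-2.022, -2.403, -0.003]
ft_force: [-2.0, 0.2, 2.4]
width: 0.0659
grasp_force: 66.9
```

Emit:
{"api": "servo_tool", "payload": {"series": [{"gripper": 0,"dx": 0,"dy": 0,"dz": 0.05,"ax": 0,"ay": 0,"az": 0},{"gripper": 0,"dx": 0,"dy": 0,"dz": 0.05,"ax": 0,"ay": 0,"az": 0},{"gripper": 0,"dx": 0,"dy": 0,"dz": 0,"ax": 0,"ay": 0,"az": 0}]}}

```text
time: 8.38
eef_pos: [0.4837, 0.0212, 0.0235]
ee_rot: [-2.022, -2.403, -0.003]
ft_force: [-4.6, -0.2, 12.9]
width: 0.066
grasp_force: 67.9
```

```bash
python3 m1.py|tail -2
```

```text
sheet [0.4836 0.0209 0.0372] n [-0.001 -0.     1.   ] l [-1.652e-01  9.863e-01  1.000e-04] yaw 99.51 [ 68.3 106.8] 29260
in tool [-0.0002 -0.0001 -0.0136] [ 0.001  0.    -1.   ] [1.    0.006 0.001]
```

Contact at 12.9 N with the sheet top at 0.037: it is seated. Releasing and rising.

Emit:
{"api": "servo_tool", "payload": {"series": [{"gripper": 0.9,"dx": 0,"dy": 0,"dz": 0,"ax": 0,"ay": 0,"az": 0},{"gripper": 1,"dx": 0,"dy": 0,"dz": 0,"ax": 0,"ay": 0,"az": 0},{"gripper": 1,"dx": 0,"dy": 0,"dz": 0,"ax": 0,"ay": 0,"az": 0},{"gripper": 1,"dx": 0,"dy": 0,"dz": 0,"ax": 0,"ay": 0,"az": 0},{"gripper": 1,"dx": 0,"dy": 0,"dz": -0.5,"ax": 0,"ay": 0,"az": 0},{"gripper": 1,"dx": 0,"dy": 0,"dz": -2,"ax": 0,"ay": 0,"az": 0},{"gripper": 1,"dx": 0,"dy": 0,"dz": -3,"ax": 0,"ay": 0,"az": 0},{"gripper": 1,"dx": 0,"dy": 0,"dz": -4,"ax": 0,"ay": 0,"az": 0},{"gripper": 1,"dx": 0,"dy": 0,"dz": -4,"ax": 0,"ay": 0,"az": 0},{"gripper": 1,"dx": 0,"dy": 0,"dz": -2,"ax": 0,"ay": 0,"az": 0}]}}

```text
time: 9.27
eef_pos: [0.4855, 0.0214, 0.182]
ee_rot: [2.02, 2.401, 0.011]
ft_force: [-0.3, -0.8, -0.4]
width: 0.0853
grasp_force: 0.0
```

```bash
cat > m2.py <<'E'
from meas import *
show('sheet',M['blue']&near((.484,.022),.09)&(P[...,2]<.06))
show('new on stack',M['terra']&near((.484,.022),.09)&(P[...,2]<.07)&(P[...,2]>.045))
show('stop',near((.473,.08),.05)&(abs(P[...,2]-.06)<.004))
show('new',M['terra']&near((.61,-.265),.09)&(P[...,2]>.02))
E
python3 m2.py; python3 -c "
from h import *
c=np.array([.6098,-.265,.0721]);n=np.array([.105,-.558,.823]);l=np.array([-.157,.808,.568])
plan(pose(c+.15*n,l,-n),20)"
```

```text
sheet [0.4836 0.022  0.0371] n [-0.001 -0.001  1.   ] l [-1.675e-01  9.859e-01  5.000e-04] yaw 99.64 [ 67.8 108.5] 8186
new on stack few 0
stop [0.4714 0.0866 0.06  ] n [-0.003  0.004  1.   ] l [0.9852 0.1715 0.0023] yaw 9.87 [17.9 73.9] 2147
new few 0
q [ 0.33  0.26 -0.54  2.    0.16  0.91 -0.12] t 9.32
rows 20 (min 11 ) shift cm [-1.879  0.35  -0.611] turn deg [ 0.043  1.729 -0.043] total [-38.84   7.31  -1.04] [ 0.86 34.58 -0.85] minz 0.184 path [(np.float64(0.51), np.float64(-0.05), np.float64(0.21)), (np.float64(0.56), np.float64(-0.16), np.float64(0.22)), (np.float64(0.6), np.float64(-0.28), np.float64(0.21))]
```

Emit:
{"api": "servo_tool", "payload": {"series": [{"gripper": 1,"dx": -1.88,"dy": 0.35,"dz": -0.61,"ax": 0.04,"ay": 1.73,"az": -0.04},{"gripper": 1,"dx": -1.88,"dy": 0.35,"dz": -0.61,"ax": 0.04,"ay": 1.73,"az": -0.04},{"gripper": 1,"dx": -1.88,"dy": 0.35,"dz": -0.61,"ax": 0.04,"ay": 1.73,"az": -0.04},{"gripper": 1,"dx": -1.88,"dy": 0.35,"dz": -0.61,"ax": 0.04,"ay": 1.73,"az": -0.04},{"gripper": 1,"dx": -1.88,"dy": 0.35,"dz": -0.61,"ax": 0.04,"ay": 1.73,"az": -0.04},{"gripper": 1,"dx": -1.88,"dy": 0.35,"dz": -0.61,"ax": 0.04,"ay": 1.73,"az": -0.04},{"gripper": 1,"dx": -1.88,"dy": 0.35,"dz": -0.61,"ax": 0.04,"ay": 1.73,"az": -0.04},{"gripper": 1,"dx": -1.88,"dy": 0.35,"dz": -0.61,"ax": 0.04,"ay": 1.73,"az": -0.04},{"gripper": 1,"dx": -1.88,"dy": 0.35,"dz": -0.61,"ax": 0.04,"ay": 1.73,"az": -0.04},{"gripper": 1,"dx": -1.88,"dy": 0.35,"dz": -0.61,"ax": 0.04,"ay": 1.73,"az": -0.04}]}}

```text
time: 10.15
eef_pos: [0.552, -0.1651, 0.2118]
ee_rot: [-1.853, -2.218, -0.281]
ft_force: [-0.2, -0.0, -0.1]
width: 0.0852
grasp_force: 0.0
```

Emit:
{"api": "servo_tool", "payload": {"series": [{"gripper": 1,"dx": -1.88,"dy": 0.35,"dz": -0.61,"ax": 0.04,"ay": 1.73,"az": -0.04},{"gripper": 1,"dx": -1.88,"dy": 0.35,"dz": -0.61,"ax": 0.04,"ay": 1.73,"az": -0.04},{"gripper": 1,"dx": -1.88,"dy": 0.35,"dz": -0.61,"ax": 0.04,"ay": 1.73,"az": -0.04},{"gripper": 1,"dx": -1.88,"dy": 0.35,"dz": -0.61,"ax": 0.04,"ay": 1.73,"az": -0.04},{"gripper": 1,"dx": -1.88,"dy": 0.35,"dz": -0.61,"ax": 0.04,"ay": 1.73,"az": -0.04},{"gripper": 1,"dx": -1.88,"dy": 0.35,"dz": -0.61,"ax": 0.04,"ay": 1.73,"az": -0.04},{"gripper": 1,"dx": -1.88,"dy": 0.35,"dz": -0.61,"ax": 0.04,"ay": 1.73,"az": -0.04},{"gripper": 1,"dx": -1.88,"dy": 0.35,"dz": -0.61,"ax": 0.04,"ay": 1.73,"az": -0.04},{"gripper": 1,"dx": -1.88,"dy": 0.35,"dz": -0.61,"ax": 0.04,"ay": 1.73,"az": -0.04},{"gripper": 1,"dx": 0,"dy": 0,"dz": 0,"ax": 0,"ay": 0,"az": 0}]}}

```text
time: 10.98
eef_pos: [0.6138, -0.3371, 0.1872]
ee_rot: [-1.699, -2.032, -0.491]
ft_force: [-1.5, -1.2, -2.0]
width: 0.0852
grasp_force: 0.0
```

```bash
cat > m3.py <<'E'
from meas import *
x=show('new',M['terra']&near((.61,-.265),.09)&(P[...,2]>.02))
t=cur()[0];print(t[:3,3].round(4))
if x:
    c,n,l=x[:3]
    print('above top along n',((t[:3,3]-c)@n).round(4))
    plan(pose(c-.014*n,l,-n),10)
cv2.imwrite('pics/w3.png',globals()['c_img'] if 'c_img' in globals() else optics.read_camera('wrist')['img'])
E
python3 m3.py
```

```text
new [ 0.6113 -0.2683  0.0711] n [ 0.109 -0.563  0.819] l [-0.1586  0.8039  0.5733] yaw 101.16 [ 61.5 104.4] 7366
[ 0.6138 -0.3346  0.1885]
above top along n 0.1338
q [ 0.84  0.82 -0.45  1.19 -0.12  1.56  0.66] t 11.03
rows 10 (min 4 ) shift cm [-0.109  0.106  1.48 ] turn deg [-0.028  0.188 -0.088] total [-0.86  1.1  14.81] [-0.28  1.88 -0.88] minz 0.06 path [(np.float64(0.61), np.float64(-0.32), np.float64(0.16)), (np.float64(0.61), np.float64(-0.3), np.float64(0.12)), (np.float64(0.61), np.float64(-0.28), np.float64(0.09))]
```

View pics/w3.png

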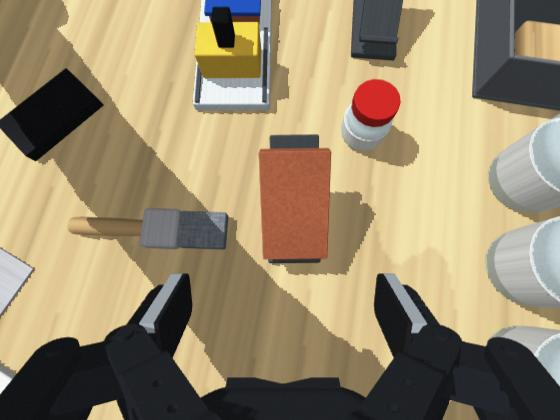

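The wrist view shows the terracotta tile on its easel at (296,205). The brush is to its left and lower, and the red jar is up-right at (376,100). The size, 104.4 x 61.5 mm, is right. Descending.

Emit:
{"api": "servo_tool", "payload": {"series": [{"gripper": 1,"dx": -0.1,"dy": 0.15,"dz": 2,"ax": -0.04,"ay": 0.3,"az": -0.15},{"gripper": 1,"dx": -0.1,"dy": 0.15,"dz": 2,"ax": -0.04,"ay": 0.3,"az": -0.15},{"gripper": 1,"dx": -0.1,"dy": 0.15,"dz": 2,"ax": -0.04,"ay": 0.3,"az": -0.15},{"gripper": 1,"dx": -0.1,"dy": 0.15,"dz": 2,"ax": -0.04,"ay": 0.3,"az": -0.15},{"gripper": 1,"dx": -0.1,"dy": 0.15,"dz": 2,"ax": -0.04,"ay": 0.3,"az": -0.15},{"gripper": 1,"dx": -0.1,"dy": 0.15,"dz": 1,"ax": -0.04,"ay": 0.3,"az": -0.15},{"gripper": 1,"dx": 0,"dy": 0,"dz": 0,"ax": 0,"ay": 0,"az": 0},{"gripper": 1,"dx": 0,"dy": 0,"dz": 0,"ax": 0,"ay": 0,"az": 0}]}}

```text
time: 11.75
eef_pos: [0.6129, -0.2743, 0.0977]
ee_rot: [-1.66, -2.033, -0.526]
ft_force: [-0.2, 0.6, 0.6]
width: 0.0852
grasp_force: 0.0
```

```bash
python3 m3.py
```

```text
new [ 0.6113 -0.2683  0.0711] n [ 0.11  -0.562  0.82 ] l [-0.1557  0.8047  0.5729] yaw 100.95 [ 62.  104.4] 16666
[ 0.6133 -0.2752  0.0983]
above top along n 0.0264
q [ 0.82  0.87 -0.47  1.35 -0.13  1.36  0.68] t 11.8
rows 10 (min 2 ) shift cm [-0.095 -0.007  0.404] turn deg [0.01  0.022 0.054] total [-0.95 -0.08  4.04] [0.1  0.22 0.54] minz 0.06 path [(np.float64(0.61), np.float64(-0.27), np.float64(0.09)), (np.float64(0.61), np.float64(-0.27), np.float64(0.08)), (np.float64(0.61), np.float64(-0.26), np.float64(0.07))]
```

Emit:
{"api": "servo_tool", "payload": {"series": [{"gripper": 1,"dx": -0.23,"dy": 0,"dz": 1,"ax": 0,"ay": 0.05,"az": 0.13},{"gripper": 1,"dx": -0.23,"dy": -0.02,"dz": 1,"ax": 0,"ay": 0.05,"az": 0.13},{"gripper": 1,"dx": -0.23,"dy": -0.02,"dz": 1,"ax": 0,"ay": 0.05,"az": 0.13},{"gripper": 1,"dx": -0.23,"dy": -0.02,"dz": 1.1,"ax": 0,"ay": 0.05,"az": 0.13},{"gripper": 1,"dx": 0,"dy": 0,"dz": 0,"ax": 0,"ay": 0,"az": 0},{"gripper": 1,"dx": 0,"dy": 0,"dz": 0,"ax": 0,"ay": 0,"az": 0}]}}

```text
time: 12.35
eef_pos: [0.6084, -0.2586, 0.0569]
ee_rot: [-1.666, -2.019, -0.525]
ft_force: [-0.0, -0.4, 0.4]
width: 0.0855
grasp_force: 0.0
```

```bash
python3 m3.py
```

```text
new [ 0.6111 -0.2681  0.0713] n [ 0.11  -0.562  0.82 ] l [-0.1576  0.8045  0.5727] yaw 101.09 [ 62. 104.] 27177
[ 0.609  -0.2592  0.0577]
above top along n -0.0164
q [ 0.81  0.9  -0.47  1.4  -0.13  1.29  0.68] t 12.4
rows 10 (min 1 ) shift cm [ 0.003  0.004 -0.024] turn deg [-0.    -0.012 -0.014] total [ 0.03  0.04 -0.24] [-0.   -0.12 -0.14] minz 0.058 path [(np.float64(0.61), np.float64(-0.26), np.float64(0.06)), (np.float64(0.61), np.float64(-0.26), np.float64(0.06)), (np.float64(0.61), np.float64(-0.26), np.float64(0.06))]
```

Emit:
{"api": "servo_tool", "payload": {"series": [{"gripper": 1,"dx": 0.03,"dy": 0.04,"dz": -0.2,"ax": 0,"ay": -0.1,"az": -0.1},{"gripper": 0,"dx": 0,"dy": 0,"dz": 0,"ax": 0,"ay": 0,"az": 0},{"gripper": 0,"dx": 0,"dy": 0,"dz": 0,"ax": 0,"ay": 0,"az": 0},{"gripper": 0,"dx": 0,"dy": 0,"dz": 0,"ax": 0,"ay": 0,"az": 0},{"gripper": 0,"dx": 0,"dy": 0,"dz": 0,"ax": 0,"ay": 0,"az": 0},{"gripper": 0,"dx": 0,"dy": 0,"dz": 0,"ax": 0,"ay": 0,"az": 0},{"gripper": 0,"dx": 0,"dy": 0,"dz": 0,"ax": 0,"ay": 0,"az": 0}]}}

```text
time: 13.03
eef_pos: [0.61, -0.261, 0.061]
ee_rot: [-1.668, -2.025, -0.525]
ft_force: [-1.8, -2.6, 5.3]
width: 0.0602
grasp_force: 66.3
```

Emit:
{"api": "servo_tool", "payload": {"series": [{"gripper": 0,"dx": 0,"dy": 0,"dz": -0.5,"ax": 0,"ay": 0,"az": 0},{"gripper": 0,"dx": 0,"dy": 0,"dz": -1,"ax": 0,"ay": 0,"az": 0},{"gripper": 0,"dx": 0,"dy": 0,"dz": -2,"ax": 0,"ay": 0,"az": 0},{"gripper": 0,"dx": 0,"dy": 0,"dz": -3,"ax": 0,"ay": 0,"az": 0},{"gripper": 0,"dx": 0,"dy": 0,"dz": -3,"ax": 0,"ay": 0,"az": 0},{"gripper": 0,"dx": 0,"dy": 0,"dz": -3,"ax": 0,"ay": 0,"az": 0},{"gripper": 0,"dx": 0,"dy": 0,"dz": -3,"ax": 0,"ay": 0,"az": 0},{"gripper": 0,"dx": 0,"dy": 0,"dz": -1,"ax": 0,"ay": 0,"az": 0},{"gripper": 0,"dx": 0,"dy": 0,"dz": 0,"ax": 0,"ay": 0,"az": 0}]}}

```text
time: 13.78
eef_pos: [0.6285, -0.3556, 0.1971]
ee_rot: [-1.673, -2.027, -0.526]
ft_force: [-0.4, -0.6, -3.1]
width: 0.0602
grasp_force: 65.6
```

```bash
cat > m4.py <<'E'
from meas import *
t=cur()[0];Q=(P-t[:3,3])@t[:3,:3]
x=show('held',M['terra']&v&(np.linalg.norm(Q,axis=-1)<.09)&(Q[...,2]<-.004))
print('in tool',(t[:3,:3].T@(x[0]-t[:3,3])).round(4),(t[:3,:3].T@x[1]).round(3),(t[:3,:3].T@x[2]).round(3))
print(t[:3,3].round(4))
E
python3 m4.py; python3 -c "
from h import *
SEAT[:2]=[.4838,.0221]
plan(place(.14),20)"
```

```text
held [ 0.6298 -0.363   0.207 ] n [ 0.105 -0.56   0.822] l [-0.1571  0.8068  0.5696] yaw 101.02 [ 62.1 104.9] 25989
in tool [-0.0011  0.0002 -0.0154] [ 0.002 -0.003 -1.   ] [ 1.    -0.     0.002]
[ 0.6277 -0.3535  0.195 ]
q [ 0.84  0.87 -0.45  1.09 -0.13  1.63  0.68] t 13.83
rows 20 (min 11 ) shift cm [ 1.819 -0.363  0.896] turn deg [-0.011 -1.743  0.043] total [29.36 -6.98 27.15] [ -0.22 -34.86   0.87] minz 0.14 path [(np.float64(0.6), np.float64(-0.28), np.float64(0.2)), (np.float64(0.55), np.float64(-0.16), np.float64(0.2)), (np.float64(0.51), np.float64(-0.05), np.float64(0.17))]
```

Emit:
{"api": "servo_tool", "payload": {"series": [{"gripper": 0,"dx": 1.82,"dy": -0.36,"dz": 0.88,"ax": 0,"ay": -1.74,"az": 0.04},{"gripper": 0,"dx": 1.82,"dy": -0.36,"dz": 0.88,"ax": 0,"ay": -1.74,"az": 0.04},{"gripper": 0,"dx": 1.82,"dy": -0.36,"dz": 0.88,"ax": 0,"ay": -1.74,"az": 0.04},{"gripper": 0,"dx": 1.82,"dy": -0.36,"dz": 0.88,"ax": 0,"ay": -1.74,"az": 0.04},{"gripper": 0,"dx": 1.82,"dy": -0.36,"dz": 0.88,"ax": 0,"ay": -1.74,"az": 0.04},{"gripper": 0,"dx": 1.82,"dy": -0.36,"dz": 0.88,"ax": 0,"ay": -1.74,"az": 0.04},{"gripper": 0,"dx": 1.82,"dy": -0.36,"dz": 0.88,"ax": 0,"ay": -1.74,"az": 0.04},{"gripper": 0,"dx": 1.82,"dy": -0.36,"dz": 0.88,"ax": 0,"ay": -1.74,"az": 0.04},{"gripper": 0,"dx": 1.82,"dy": -0.36,"dz": 0.88,"ax": 0,"ay": -1.74,"az": 0.04},{"gripper": 0,"dx": 1.82,"dy": -0.36,"dz": 0.88,"ax": 0,"ay": -1.74,"az": 0.04}]}}

```text
time: 14.67
eef_pos: [0.5518, -0.1591, 0.1976]
ee_rot: [-1.842, -2.224, -0.278]
ft_force: [0.7, 0.2, -2.0]
width: 0.0603
grasp_force: 65.6
```

Emit:
{"api": "servo_tool", "payload": {"series": [{"gripper": 0,"dx": 1.82,"dy": -0.36,"dz": 0.88,"ax": 0,"ay": -1.74,"az": 0.04},{"gripper": 0,"dx": 1.82,"dy": -0.36,"dz": 0.88,"ax": 0,"ay": -1.74,"az": 0.04},{"gripper": 0,"dx": 1.82,"dy": -0.36,"dz": 0.88,"ax": 0,"ay": -1.74,"az": 0.04},{"gripper": 0,"dx": 1.82,"dy": -0.36,"dz": 0.88,"ax": 0,"ay": -1.74,"az": 0.04},{"gripper": 0,"dx": 1.82,"dy": -0.36,"dz": 0.88,"ax": 0,"ay": -1.74,"az": 0.04},{"gripper": 0,"dx": 1.82,"dy": -0.36,"dz": 0.88,"ax": 0,"ay": -1.74,"az": 0.04},{"gripper": 0,"dx": 1.82,"dy": -0.36,"dz": 0.88,"ax": 0,"ay": -1.74,"az": 0.04},{"gripper": 0,"dx": 1.82,"dy": -0.36,"dz": 0.88,"ax": 0,"ay": -1.74,"az": 0.04},{"gripper": 0,"dx": 1.82,"dy": -0.36,"dz": 0.88,"ax": 0,"ay": -1.74,"az": 0.04},{"gripper": 0,"dx": 0,"dy": 0,"dz": 0,"ax": 0,"ay": 0,"az": 0}]}}

```text
time: 15.5
eef_pos: [0.4845, 0.0105, 0.1492]
ee_rot: [-1.978, -2.396, -0.021]
ft_force: [-1.0, 1.0, -2.2]
width: 0.0598
grasp_force: 65.6
```

```bash
cat >> m4.py <<'E'
show('sheet',M['blue']&near((.484,.022),.09)&(P[...,2]<.06))
o=t[:3,:3].T@(x[0]-t[:3,3])
SEAT[:2]=[.4838,.0221]
for z in (.10,.05,.039): plan(place(z,o[0],o[1]),5)
E
python3 m4.py
```

```text
held [0.4846 0.0094 0.1616] n [ 0.019 -0.034  0.999] l [-0.1865  0.9817  0.0373] yaw 100.76 [ 62.1 105.1] 26035
in tool [ 0.002  -0.0012 -0.0117] [-0.003  0.002 -1.   ] [ 1.     0.    -0.003]
[0.486  0.0081 0.1498]
sheet [0.4776 0.0597 0.0371] n [-0.002 -0.001  1.   ] l [0.9833 0.182  0.0022] yaw 10.49 [34.8 67.3] 3699
q [ 0.34  0.31 -0.5   2.03  0.15  0.86 -0.05] t 15.55
rows 5 (min 2 ) shift cm [0.224 0.038 1.001] turn deg [-0.12  -0.397  0.136] total [1.05 0.22 5.02] [-0.6  -1.99  0.68] minz 0.1 path [(np.float64(0.49), np.float64(0.01), np.float64(0.14)), (np.float64(0.49), np.float64(0.01), np.float64(0.12)), (np.float64(0.49), np.float64(0.02), np.float64(0.11))]
q [ 0.34  0.31 -0.5   2.03  0.15  0.86 -0.05] t 15.55
rows 5 (min 3 ) shift cm [0.203 0.044 2.001] turn deg [-0.12  -0.397  0.136] total [ 0.88  0.27 10.02] [-0.6  -1.99  0.68] minz 0.05 path [(np.float64(0.49), np.float64(0.01), np.float64(0.13)), (np.float64(0.49), np.float64(0.01), np.float64(0.1)), (np.float64(0.49), np.float64(0.02), np.float64(0.07))]
q [ 0.34  0.31 -0.5   2.03  0.15  0.86 -0.05] t 15.55
rows 5 (min 3 ) shift cm [0.199 0.046 2.221] turn deg [-0.12  -0.397  0.136] total [ 0.84  0.28 11.12] [-0.6  -1.99  0.68] minz 0.039 path [(np.float64(0.49), np.float64(0.01), np.float64(0.13)), (np.float64(0.49), np.float64(0.01), np.float64(0.09)), (np.float64(0.49), np.float64(0.02), np.float64(0.06))]
```

Emit:
{"api": "servo_tool", "payload": {"series": [{"gripper": 0,"dx": 0.21,"dy": 0.04,"dz": 1.8,"ax": -0.12,"ay": -0.4,"az": 0.13},{"gripper": 0,"dx": 0.21,"dy": 0.04,"dz": 1.8,"ax": -0.12,"ay": -0.4,"az": 0.13},{"gripper": 0,"dx": 0.21,"dy": 0.04,"dz": 1.8,"ax": -0.12,"ay": -0.4,"az": 0.13},{"gripper": 0,"dx": 0.21,"dy": 0.04,"dz": 1.8,"ax": -0.12,"ay": -0.4,"az": 0.13},{"gripper": 0,"dx": 0.2,"dy": 0.04,"dz": 1.2,"ax": -0.12,"ay": -0.4,"az": 0.13},{"gripper": 0,"dx": 0,"dy": 0,"dz": 0,"ax": 0,"ay": 0,"az": 0},{"gripper": 0,"dx": 0,"dy": 0,"dz": 0,"ax": 0,"ay": 0,"az": 0}]}}

```text
time: 16.13
eef_pos: [0.4887, 0.0161, 0.0673]
ee_rot: [2.024, 2.399, 0.002]
ft_force: [0.1, 0.1, -1.9]
width: 0.0599
grasp_force: 65.8
```

```bash
python3 m4.py
```

```text
held [0.4887 0.0157 0.0797] n [-0.002 -0.     1.   ] l [-1.658e-01  9.862e-01 -2.000e-04] yaw 99.54 [ 62.  104.4] 25907
in tool [-0.0002 -0.001  -0.0116] [-0.002  0.003 -1.   ] [ 1.     0.002 -0.002]
[0.4897 0.016  0.0681]
sheet [0.4759 0.0678 0.0371] n [-0.    -0.003  1.   ] l [0.9835 0.181  0.001 ] yaw 10.43 [15.7 67.7] 3505
q [ 0.23  0.43 -0.43  2.1   0.29  0.67 -0.22] t 16.18
rows 5 (min 1 ) shift cm [ 0.143 -0.074 -0.638] turn deg [ 0.059  0.023 -0.089] total [ 0.71 -0.37 -3.19] [ 0.3   0.11 -0.45] minz 0.068 path [(np.float64(0.49), np.float64(0.02), np.float64(0.07)), (np.float64(0.49), np.float64(0.02), np.float64(0.08)), (np.float64(0.49), np.float64(0.02), np.float64(0.09))]
q [ 0.23  0.43 -0.43  2.1   0.29  0.67 -0.22] t 16.18
rows 5 (min 1 ) shift cm [ 0.145 -0.077  0.362] turn deg [ 0.059  0.023 -0.089] total [ 0.72 -0.39  1.81] [ 0.3   0.11 -0.45] minz 0.05 path [(np.float64(0.49), np.float64(0.02), np.float64(0.06)), (np.float64(0.49), np.float64(0.02), np.float64(0.06)), (np.float64(0.49), np.float64(0.02), np.float64(0.05))]
q [ 0.23  0.43 -0.43  2.1   0.29  0.67 -0.22] t 16.18
rows 5 (min 1 ) shift cm [ 0.145 -0.078  0.582] turn deg [ 0.059  0.023 -0.089] total [ 0.72 -0.4   2.91] [ 0.3   0.11 -0.45] minz 0.039 path [(np.float64(0.49), np.float64(0.02), np.float64(0.06)), (np.float64(0.49), np.float64(0.02), np.float64(0.05)), (np.float64(0.49), np.float64(0.02), np.float64(0.04))]
```

Emit:
{"api": "servo_tool", "payload": {"series": [{"gripper": 0,"dx": 0.15,"dy": -0.08,"dz": 0.5,"ax": 0,"ay": 0,"az": 0},{"gripper": 0,"dx": 0.15,"dy": -0.08,"dz": 0.5,"ax": 0,"ay": 0,"az": 0},{"gripper": 0,"dx": 0.15,"dy": -0.08,"dz": 0.5,"ax": 0,"ay": 0,"az": 0},{"gripper": 0,"dx": 0.15,"dy": -0.08,"dz": 0.3,"ax": 0,"ay": 0,"az": 0},{"gripper": 0,"dx": 0.1,"dy": -0.06,"dz": 0.2,"ax": 0,"ay": 0,"az": 0},{"gripper": 0,"dx": 0,"dy": 0,"dz": 0,"ax": 0,"ay": 0,"az": 0},{"gripper": 0,"dx": 0,"dy": 0,"dz": 0,"ax": 0,"ay": 0,"az": 0}]}}

```text
time: 16.77
eef_pos: [0.4854, 0.0226, 0.0483]
ee_rot: [2.022, 2.396, 0.005]
ft_force: [0.1, -0.2, -1.8]
width: 0.06
grasp_force: 65.8
```

```bash
python3 m4.py | head -6
```

```text
held [0.4853 0.022  0.0607] n [-0.006 -0.     1.   ] l [-1.642e-01  9.864e-01 -8.000e-04] yaw 99.45 [ 62.  105.2] 25894
in tool [-0.0005 -0.0003 -0.0123] [-0.002  0.001 -1.   ] [ 1.     0.004 -0.002]
[0.4856 0.0226 0.0484]
sheet [0.475  0.0725 0.0371] n [ 0.048 -0.28   0.959] l [0.9793 0.2021 0.01  ] yaw 11.66 [ 5.1 67.4] 751
q [ 0.2   0.45 -0.41  2.12  0.31  0.62 -0.26] t 16.82
rows 5 (min 2 ) shift cm [ 0.006 -0.027 -1.032] turn deg [ 0.078  0.029 -0.087] total [ 0.03 -0.12 -5.16] [ 0.39  0.14 -0.43] minz 0.048 path [(np.float64(0.49), np.float64(0.02), np.float64(0.06)), (np.float64(0.48), np.float64(0.02), np.float64(0.07)), (np.float64(0.48), np.float64(0.02), np.float64(0.09))]
```

7.7 mm still to go. I add 1.2 mm across and lower gently.

Emit:
{"api": "servo_tool", "payload": {"series": [{"gripper": 0,"dx": 0,"dy": -0.06,"dz": 0.2,"ax": 0,"ay": 0,"az": 0},{"gripper": 0,"dx": 0,"dy": -0.06,"dz": 0.2,"ax": 0,"ay": 0,"az": 0},{"gripper": 0,"dx": 0,"dy": 0,"dz": 0.15,"ax": 0,"ay": 0,"az": 0},{"gripper": 0,"dx": 0,"dy": 0,"dz": 0.1,"ax": 0,"ay": 0,"az": 0},{"gripper": 0,"dx": 0,"dy": 0,"dz": 0.05,"ax": 0,"ay": 0,"az": 0},{"gripper": 0,"dx": 0,"dy": 0,"dz": 0,"ax": 0,"ay": 0,"az": 0},{"gripper": 0,"dx": 0,"dy": 0,"dz": 0,"ax": 0,"ay": 0,"az": 0}]}}

```text
time: 17.4
eef_pos: [0.4844, 0.0223, 0.0413]
ee_rot: [2.023, 2.396, 0.005]
ft_force: [-0.7, -0.8, -2.3]
width: 0.0597
grasp_force: 65.8
```

```bash
python3 m4.py | head -3
```

```text
held [0.4843 0.0217 0.0537] n [-0.007  0.     1.   ] l [-0.1662  0.9861 -0.0011] yaw 99.57 [ 62.  104.9] 25908
in tool [-0.0006 -0.0001 -0.0124] [-0.001  0.    -1.   ] [ 1.     0.002 -0.001]
[0.4844 0.0223 0.0414]
```

Emit:
{"api": "servo_tool", "payload": {"series": [{"gripper": 0,"dx": 0,"dy": 0,"dz": 0.05,"ax": 0,"ay": 0,"az": 0},{"gripper": 0,"dx": 0,"dy": 0,"dz": 0.05,"ax": 0,"ay": 0,"az": 0},{"gripper": 0,"dx": 0,"dy": 0,"dz": 0,"ax": 0,"ay": 0,"az": 0}]}}

```text
time: 17.7
eef_pos: [0.4845, 0.0223, 0.0408]
ee_rot: [2.022, 2.396, 0.005]
ft_force: [-1.2, -0.2, 3.3]
width: 0.0601
grasp_force: 66.4
```

Contact: the vertical force changed by about +5.5 N. I press in 0.5 mm, release and rise.

Emit:
{"api": "servo_tool", "payload": {"series": [{"gripper": 0,"dx": 0,"dy": 0,"dz": 0.03,"ax": 0,"ay": 0,"az": 0},{"gripper": 0.9,"dx": 0,"dy": 0,"dz": 0,"ax": 0,"ay": 0,"az": 0},{"gripper": 1,"dx": 0,"dy": 0,"dz": 0,"ax": 0,"ay": 0,"az": 0},{"gripper": 1,"dx": 0,"dy": 0,"dz": 0,"ax": 0,"ay": 0,"az": 0},{"gripper": 1,"dx": 0,"dy": 0,"dz": 0,"ax": 0,"ay": 0,"az": 0},{"gripper": 1,"dx": 0,"dy": 0,"dz": -1,"ax": 0,"ay": 0,"az": 0},{"gripper": 1,"dx": 0,"dy": 0,"dz": -3,"ax": 0,"ay": 0,"az": 0},{"gripper": 1,"dx": 0,"dy": 0,"dz": -4,"ax": 0,"ay": 0,"az": 0},{"gripper": 1,"dx": 0,"dy": 0,"dz": -4,"ax": 0,"ay": 0,"az": 0},{"gripper": 1,"dx": 0,"dy": 0,"dz": 0,"ax": 0,"ay": 0,"az": 0}]}}

```text
time: 18.53
eef_pos: [0.4883, 0.0236, 0.1677]
ee_rot: [2.015, 2.388, 0.02]
ft_force: [1.1, -0.5, 0.7]
width: 0.0852
grasp_force: 0.0
```

```bash
python3 m2.py; python3 - <<'E'
from h import *
c,T=grab('top');P=cloud(c,T);m=masks(c['img'])['yellow'];m[:190]=0;m[226:]=0;m[:,:300]=0;m[:,340:]=0;m&=(abs(P[...,2]-.056)<.006)
print(rect(P,m))
ys=(P[...,2]>.08)&(np.linalg.norm(P[...,:2]-[.5,-.085],axis=-1)<.03);print('handle',ys.sum(),P[ys].mean(0).round(4))
E
```

```text
sheet [0.4833 0.0229 0.0371] n [-0.    -0.002  1.   ] l [-0.1693  0.9856  0.0016] yaw 99.75 [ 66.7 107.8] 422
new on stack [0.4845 0.0222 0.0531] n [-0.  0.  1.] l [-1.677e-01  9.858e-01 -2.000e-04] yaw 99.66 [ 61.3 103.7] 8591
stop [0.4716 0.0867 0.06  ] n [-0.003  0.008  1.   ] l [0.986  0.167  0.0014] yaw 9.62 [17.8 74. ] 2377
new few 0
(array([ 0.50259909, -0.08486878,  0.05513874]), array([ 0.01417042, -0.01366974,  0.99980615]), array([ 0.9835857 ,  0.18007617, -0.01147845]), [39.27985763549805, 67.87613677978516], 290)
handle 61 [ 0.5026 -0.088   0.0894]
```

The stack is good: second tile at (0.4845, 0.0222), top at 0.053, yaw 99.7°. The handle is at (0.503, -0.088), so the fence stands at about 0.021 m. Moving above the handle.

```bash
python3 - <<'E'
from h import *
T=place(.15);T[:2,3]=[.503,-.088];plan(T,6)
E
```

```text
q [ 0.29  0.28 -0.5   2.03  0.18  0.86 -0.14] t 18.63
rows 6 (min 3 ) shift cm [-1.866 -0.015  0.21 ] turn deg [ 0.107  0.035 -0.076] total [-11.2   -0.06   1.28] [ 0.64  0.21 -0.46] minz 0.15 path [(np.float64(0.49), np.float64(0.0), np.float64(0.16)), (np.float64(0.49), np.float64(-0.03), np.float64(0.16)), (np.float64(0.5), np.float64(-0.07), np.float64(0.15))]
```

Emit:
{"api": "servo_tool", "payload": {"series": [{"gripper": 1,"dx": -1.87,"dy": 0,"dz": 0.2,"ax": 0.1,"ay": 0,"az": -0.08},{"gripper": 1,"dx": -1.87,"dy": 0,"dz": 0.2,"ax": 0.1,"ay": 0,"az": -0.08},{"gripper": 1,"dx": -1.87,"dy": 0,"dz": 0.2,"ax": 0.1,"ay": 0,"az": -0.08},{"gripper": 1,"dx": -1.87,"dy": 0,"dz": 0.2,"ax": 0.1,"ay": 0,"az": -0.08},{"gripper": 1,"dx": -1.87,"dy": 0,"dz": 0.2,"ax": 0.1,"ay": 0,"az": -0.08},{"gripper": 1,"dx": -1.87,"dy": 0,"dz": 0.2,"ax": 0.1,"ay": 0,"az": -0.08},{"gripper": 1,"dx": 0,"dy": 0,"dz": 0,"ax": 0,"ay": 0,"az": 0},{"gripper": 1,"dx": 0,"dy": 0,"dz": 0,"ax": 0,"ay": 0,"az": 0}]}}

```text
time: 19.3
eef_pos: [0.5016, -0.0887, 0.1469]
ee_rot: [-2.017, -2.404, 0.009]
ft_force: [-0.4, -0.1, -0.0]
width: 0.0854
grasp_force: 0.0
```

```bash
cat > m5.py <<'E'
from meas import *
show('stack',M['terra']&near((.484,.022),.09)&(P[...,2]<.07)&(P[...,2]>.045))
x=show('fence',M['yellow']&near((.5,-.07),.09)&(abs(P[...,2]-.056)<.004))
V=c['img'].max(-1)
h=show('handle',(V<90)&near((.5,-.07),.08)&(abs(P[...,2]-.092)<.004))
for y in (x,h):
    if y: print('seat coords',((y[0]-SEAT)@SX).round(4),((y[0]-SEAT)@SY).round(4))
if h:
    T=place(.066);T[:2,3]=h[0][:2];plan(T,6)
cv2.imwrite('pics/w5.png',c['img'])
E
sed -i "s/^SEAT=np.array(\[.4848,.0222/SEAT=np.array([.4838,.0221/;s/100.1/99.8/" h.py
python3 m5.py
```

```text
stack [0.4864 0.0122 0.0531] n [-0.001 -0.     1.   ] l [-1.674e-01  9.859e-01 -1.000e-04] yaw 99.64 [61.7 83.8] 12191
fence few 0
handle [ 0.503  -0.088   0.0909] n [0.001 0.029 1.   ] l [-0.1875  0.9819 -0.0282] yaw 100.81 [17.  20.1] 720
seat coords -0.1117 -0.0002
q [ 0.45  0.34 -0.44  1.99  0.19  0.86  0.09] t 19.35
rows 6 (min 3 ) shift cm [-0.01   0.023  1.355] turn deg [-0.059  0.01   0.056] total [-0.06  0.16  8.13] [-0.35  0.06  0.34] minz 0.066 path [(np.float64(0.5), np.float64(-0.09), np.float64(0.13)), (np.float64(0.5), np.float64(-0.09), np.float64(0.11)), (np.float64(0.5), np.float64(-0.09), np.float64(0.08))]
```

View pics/w5.png

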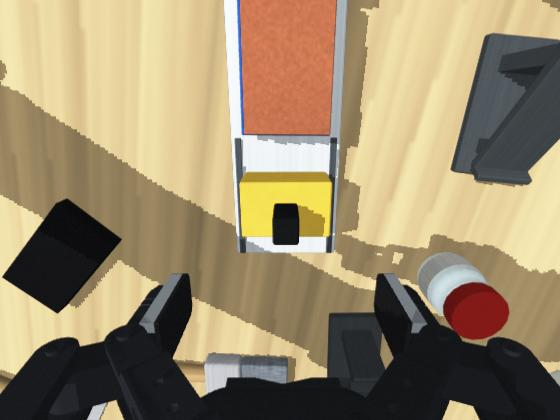

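The handle is at (286,224), centred between the fingers, and measures 17 x 20 mm as it should. The jar is well clear. Descending and gripping.

Emit:
{"api": "servo_tool", "payload": {"series": [{"gripper": 1,"dx": 0,"dy": 0.03,"dz": 1.5,"ax": 0,"ay": 0,"az": 0},{"gripper": 1,"dx": 0,"dy": 0.03,"dz": 2,"ax": 0,"ay": 0,"az": 0},{"gripper": 1,"dx": 0,"dy": 0.03,"dz": 2,"ax": 0,"ay": 0,"az": 0},{"gripper": 1,"dx": 0,"dy": 0.03,"dz": 1.3,"ax": 0,"ay": 0,"az": 0},{"gripper": 1,"dx": 0,"dy": 0.03,"dz": 1,"ax": 0,"ay": 0,"az": 0},{"gripper": 1,"dx": 0,"dy": 0,"dz": 0,"ax": 0,"ay": 0,"az": 0},{"gripper": 1,"dx": 0,"dy": 0,"dz": 0,"ax": 0,"ay": 0,"az": 0}]}}

```text
time: 19.93
eef_pos: [0.5038, -0.0871, 0.0701]
ee_rot: [-2.014, -2.409, 0.007]
ft_force: [-0.5, 0.2, -0.5]
width: 0.0849
grasp_force: 0.0
```

Emit:
{"api": "servo_tool", "payload": {"series": [{"gripper": 0,"dx": 0,"dy": 0,"dz": 0.2,"ax": 0,"ay": 0,"az": 0},{"gripper": 0,"dx": 0,"dy": 0,"dz": 0,"ax": 0,"ay": 0,"az": 0},{"gripper": 0,"dx": 0,"dy": 0,"dz": 0,"ax": 0,"ay": 0,"az": 0},{"gripper": 0,"dx": 0,"dy": 0,"dz": 0,"ax": 0,"ay": 0,"az": 0},{"gripper": 0,"dx": 0,"dy": 0,"dz": 0,"ax": 0,"ay": 0,"az": 0},{"gripper": 0,"dx": 0,"dy": 0,"dz": 0,"ax": 0,"ay": 0,"az": 0},{"gripper": 0,"dx": 0,"dy": 0,"dz": 0,"ax": 0,"ay": 0,"az": 0},{"gripper": 0,"dx": 0,"dy": 0,"dz": 0,"ax": 0,"ay": 0,"az": 0}]}}

```text
time: 20.6
eef_pos: [0.5031, -0.0886, 0.0688]
ee_rot: [-2.016, -2.408, 0.01]
ft_force: [-3.5, -0.8, 6.2]
width: 0.017
grasp_force: 59.8
```

```bash
python3 -c "
from h import *
t,s=cur();print(t.round(3),s['width'],s['grasp_force'],'x',(t[:3,:3].T@SX).round(3))"
```

```text
[[-0.176  0.984 -0.005  0.503]
 [ 0.984  0.176 -0.004 -0.089]
 [-0.003 -0.006 -1.     0.069]
 [ 0.     0.     0.     1.   ]] 0.017027224807979864 59.82887864112854 x [ 1.     0.005 -0.003]
```

Emit:
{"api": "servo_tool", "payload": {"series": [{"gripper": 0,"dx": 0.2,"dy": 0,"dz": 0,"ax": 0,"ay": 0,"az": 0},{"gripper": 0,"dx": 0.4,"dy": 0,"dz": 0,"ax": 0,"ay": 0,"az": 0},{"gripper": 0,"dx": 0.4,"dy": 0,"dz": 0,"ax": 0,"ay": 0,"az": 0},{"gripper": 0,"dx": 0.4,"dy": 0,"dz": 0,"ax": 0,"ay": 0,"az": 0},{"gripper": 0,"dx": 0.4,"dy": 0,"dz": 0,"ax": 0,"ay": 0,"az": 0},{"gripper": 0,"dx": 0.4,"dy": 0,"dz": 0,"ax": 0,"ay": 0,"az": 0},{"gripper": 0,"dx": 0.2,"dy": 0,"dz": 0,"ax": 0,"ay": 0,"az": 0},{"gripper": 0,"dx": 0,"dy": 0,"dz": 0,"ax": 0,"ay": 0,"az": 0}]}}

```text
time: 21.27
eef_pos: [0.4989, -0.0653, 0.0688]
ee_rot: [-2.016, -2.408, 0.011]
ft_force: [-4.0, -1.3, 7.7]
width: 0.0165
grasp_force: 59.8
```

```bash
python3 -c "
from h import *
t,s=cur();d=t[:3,3]-SEAT;print('TCP seat x,y',(d@SX).round(4),(d@SY).round(4))"
```

```text
TCP seat x,y -0.0887 -0.0
```

Handle at -88.7 mm, home is -83 mm. Small pushes until the force shows the stop.

Emit:
{"api": "servo_tool", "payload": {"series": [{"gripper": 0,"dx": 0.2,"dy": 0,"dz": 0,"ax": 0,"ay": 0,"az": 0},{"gripper": 0,"dx": 0.2,"dy": 0,"dz": 0,"ax": 0,"ay": 0,"az": 0},{"gripper": 0,"dx": 0.1,"dy": 0,"dz": 0,"ax": 0,"ay": 0,"az": 0},{"gripper": 0,"dx": 0.1,"dy": 0,"dz": 0,"ax": 0,"ay": 0,"az": 0},{"gripper": 0,"dx": 0,"dy": 0,"dz": 0,"ax": 0,"ay": 0,"az": 0}]}}

```text
time: 21.68
eef_pos: [0.4979, -0.0599, 0.0688]
ee_rot: [-2.017, -2.408, 0.011]
ft_force: [-3.0, -2.5, 7.0]
width: 0.0169
grasp_force: 59.8
```

Emit:
{"api": "servo_tool", "payload": {"series": [{"gripper": 0,"dx": 0.1,"dy": 0,"dz": 0,"ax": 0,"ay": 0,"az": 0},{"gripper": 0,"dx": 0.1,"dy": 0,"dz": 0,"ax": 0,"ay": 0,"az": 0},{"gripper": 0,"dx": 0.1,"dy": 0,"dz": 0,"ax": 0,"ay": 0,"az": 0},{"gripper": 0,"dx": 0,"dy": 0,"dz": 0,"ax": 0,"ay": 0,"az": 0}]}}

```text
time: 22.02
eef_pos: [0.4979, -0.0597, 0.0689]
ee_rot: [2.018, 2.405, -0.014]
ft_force: [-2.0, -8.3, 5.8]
width: 0.0166
grasp_force: 59.7
```

```bash
python3 -c "
from h import *
t,s=cur();d=t[:3,3]-SEAT;print('TCP seat x,y',(d@SX).round(4),(d@SY).round(4))"; python3 m5.py|head -1
```

```text
TCP seat x,y -0.083 0.0
stack [0.4856 0.0165 0.0532] n [-0.001  0.     1.   ] l [-1.664e-01  9.861e-01 -3.000e-04] yaw 99.58 [61.9 92.9] 27123
```

The fence stopped at exactly -83 mm with the force rising. One firmer push, then release and retreat.

Emit:
{"api": "servo_tool", "payload": {"series": [{"gripper": 0,"dx": 0.1,"dy": 0,"dz": 0,"ax": 0,"ay": 0,"az": 0},{"gripper": 0,"dx": 0.1,"dy": 0,"dz": 0,"ax": 0,"ay": 0,"az": 0},{"gripper": 0,"dx": 0,"dy": 0,"dz": 0,"ax": 0,"ay": 0,"az": 0}]}}

```text
time: 22.32
eef_pos: [0.4979, -0.0596, 0.0689]
ee_rot: [2.018, 2.403, -0.016]
ft_force: [-1.3, -12.5, 5.4]
width: 0.0168
grasp_force: 59.5
```

Emit:
{"api": "servo_tool", "payload": {"series": [{"gripper": 1,"dx": 0,"dy": 0,"dz": 0,"ax": 0,"ay": 0,"az": 0},{"gripper": 1,"dx": 0,"dy": 0,"dz": 0,"ax": 0,"ay": 0,"az": 0},{"gripper": 1,"dx": 0,"dy": 0,"dz": 0,"ax": 0,"ay": 0,"az": 0},{"gripper": 1,"dx": 0,"dy": 0,"dz": 0,"ax": 0,"ay": 0,"az": 0},{"gripper": 1,"dx": 0,"dy": 0,"dz": -1,"ax": 0,"ay": 0,"az": 0},{"gripper": 1,"dx": 0,"dy": 0,"dz": -3,"ax": 0,"ay": 0,"az": 0},{"gripper": 1,"dx": 0,"dy": 0,"dz": -4,"ax": 0,"ay": 0,"az": 0},{"gripper": 1,"dx": 0,"dy": 0,"dz": -3,"ax": 0,"ay": 0,"az": 0},{"gripper": 1,"dx": 0,"dy": 0,"dz": 0,"ax": 0,"ay": 0,"az": 0},{"gripper": 1,"dx": 0,"dy": 0,"dz": 0,"ax": 0,"ay": 0,"az": 0}]}}

```text
time: 23.15
eef_pos: [0.4995, -0.053, 0.1806]
ee_rot: [2.014, 2.407, -0.003]
ft_force: [-0.4, 0.2, -1.4]
width: 0.0858
grasp_force: 0.0
```

```bash
python3 m5.py; python3 m2.py
```

```text
stack [0.4846 0.0219 0.0531] n [-0.001  0.     1.   ] l [-1.686e-01  9.857e-01 -5.000e-04] yaw 99.71 [ 61.3 103.4] 10377
fence few 0
handle [ 0.4979 -0.0593  0.0909] n [0.001 0.018 1.   ] l [-0.1655  0.9861 -0.0171] yaw 99.53 [17.2 19.9] 546
seat coords -0.0827 -0.0
q [ 0.41  0.28 -0.46  1.98  0.16  0.92  0.04] t 23.2
rows 6 (min 3 ) shift cm [-0.098 -0.02   1.883] turn deg [-0.027  0.03   0.06 ] total [-0.57 -0.11 11.3 ] [-0.16  0.18  0.36] minz 0.066 path [(np.float64(0.5), np.float64(-0.05), np.float64(0.16)), (np.float64(0.5), np.float64(-0.06), np.float64(0.12)), (np.float64(0.5), np.float64(-0.06), np.float64(0.09))]
sheet [0.4574 0.0333 0.0371] n [0.003 0.001 1.   ] l [ 0.3655  0.9308 -0.0022] yaw 68.56 [ 56.9 127.2] 361
new on stack [0.4847 0.0218 0.0531] n [-0.001  0.     1.   ] l [-1.703e-01  9.854e-01 -2.000e-04] yaw 99.81 [ 61.5 103.6] 10513
stop [0.4717 0.0858 0.06  ] n [ 0.005 -0.035  0.999] l [0.9845 0.1756 0.0011] yaw 10.11 [16.9 74.1] 2842
new few 0
```

View pics/w5.png

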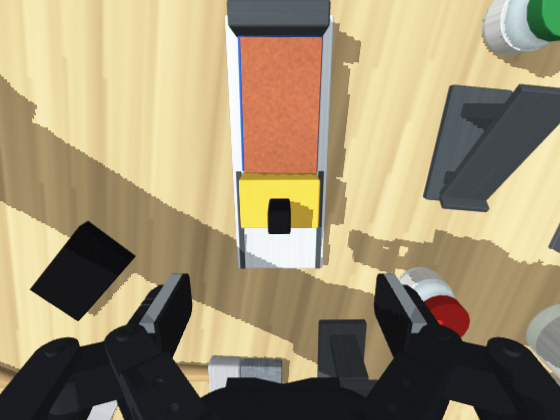

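The fence at (280,200) is home against the stack, which lies squarely between it and the end stop at (278,15). The gripper is clear, so I hand the job in.

```bash
python3 -c "
from workcell import sign_off
print(sign_off())"
```

```text
the job is handed in; nothing more can be done
None
```

The job is handed in at about 23 s on the robot's clock: separator and second tile lie flat and square on the first tile, the fence is home to within about 0.5 mm by my measurement, and the sign-off call returned no verdict.

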